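Wind the bench jack level with the work rest

ROBOT

A 7-joint arm with a two-finger parallel gripper is mounted at the origin on a cart in front of the work surface, level with it; the furniture and walls round the work are solid. World frame = base frame: x ahead of the robot, y to its left, z up, the work surface at z = 0. Lengths are in m, angles in rad, forces in N, time in s.
With the tool pointing down it reaches from about 0.35 to 0.9 m from the base axis. Payload 7.2 kg.
Tool frame: the origin (TCP) lies midway between the tips of the shut fingers; the grasp point (between the pads) lies 19 mm behind it (pinch_z is the z of the grasp point in the tool frame, in m); z points along the fingers, y is the direction in which the jaws open and shut (so a half turn about z gives the same grasp; the last joint's range is limited). The gripper opens to 88 mm and grips with 3 to 60 N. Pads are 20 mm wide; open, the fingers measure 115 mm over their backs; the gripper's body (75 mm by 178 mm) begins 61 mm behind the grasp point.
Start: joints at [-1.187, 0.411, -0.013, 1.596, 0.006, 1.134, -0.082], TCP at [0.273, 0.562, 0.223] pointing down, gripper open.
Joint ranges: [-2.95, 2.95], [-0.29, 1.99], [-1.47, 1.44], [0.14, 2.54], [-1.03, 4.17], [0.13, 1.85], [-2.86, 2.86]. Speed limits (rad/s): [2.39, 2.39, 3.01, 3.01, 3.14, 3.14, 3.14].

INTERFACE

Orientations are given as a rotation vector (axis times angle).
In Python, from workcell import get_state, get_image, job_done, pinch_z gives the robot as it stands.
- The arm moves only by the tool drive_tool, never from a script. Its argument "rows" is a list of rows, each an object with "fingers": the closure in counts, from 0 (fully open) to 255 (shut); "travel": the shift along the tool's x, y, z in cm, a list of three; "roll": the turn about the tool's z in degrees. In form: [{"fingers": fingers, "travel": [x, y, z], "roll": roll}, ...]. A call has exactly 8 rows; each row shifts and turns the commanded pose from where the row before left it, along the tool's axes as they then stand; what a row does not reach is not made up. A row lasts 1/8 s, in which the tool goes at most 62.5 mm and 10.7 degrees, less where a joint would pass 70% of its speed; a pose out of reach is approached as far as the arm can. A call is refused whole if a number of a shift passes 6.25 or a number of a turn 10.7, either way. A call with a gripper value outside its range is refused whole. The fingers move at their own pace and stop on an object; "grip_force" is the grip in N (left out, the last holds). Time passes only in rows, so rows that do not move let the fingers close, or fill a call up. It gives the time, the measured TCP pose, the force and the opening at its end, in the units of the state.
- get_state(): the state, without advancing time (a new reading comes with each control period).
- get_image(name): name is "side" or "top"; returns a dict with "frame" (400x640x3 uint8, red, green, blue), "vertical_fov" (degrees; the focal length in pixels is half the picture's height over the tangent of half this angle, whatever the lens; pixels are square), "cx", "cy" (the principal point, pixels), "k1" (the pictures are not rectified: a ray, as slopes to the right and down, at radius r is drawn at 1 + k1 r^2 times it, then the intrinsics apply), "R" (3x3) and "t" (3): a world point X has camera coordinates R X + t. Camera axes: x right, y down, z forward; pixel columns grow to the right and rows downward; lengths in m; the calibration is good to about 2 mm. A picture is of the moment at which its call begins. There is no depth.
- job_done(): hands the job in, once; it reports no verdict.
The state is a dict: "time": time; "joints": joint angles; "joint_velocities": joint speeds; "effort": joint torques, N m; "position": TCP position; "tcp_rot": TCP orientation; "force": force on the tool from outside, world axes, zero at the start; "ft_torque": the same for the moment, N m; "grip_width": opening from 0.0 (shut) to 1.0 (fully open).
Only numpy, scipy, OpenCV 4.12 (cv2) and the standard library are available. Lean on these libraries where they do the work, as an engineer would, in place of code of your own. Each camera call takes 0.05 s, during which the arm holds its last target.

TASK

Bring the jack's plate up level with the plate of the work rest behind it, so that a long strap can lie flat over both: fit the loose crank handle fully down on the jack's square shaft, wind it clockwise until the two plates are level, and leave the crank sitting on the shaft. Work gently: feel for the shaft's flats, never force the crank on the jack, and leave the rest and the other things on the table where they are.

Things in the scene. Friction and masses are not known exactly. Their poses are not given: they have to be found in the camera images.
- jack: grey screw jack fixed on the table, base 230 x 110 x 12 mm, origin at the centre of its underside. Upright crank shaft at x = -55 mm, lifting plate at x = +60 mm. Self-locking: turning the shaft takes about 0.09 N m. One clockwise turn (seen from above) lifts the plate 12 mm, travel 40 mm. Contact force between crank and jack must stay below 50 N; plain winding makes 20 to 35 N at the shaft's flats
- jack_seat (a point): on the shaft's axis, top of the round steel shoulder (32 mm wide) on which the seated crank rests, 100 mm above the table. From here the 14 x 14 mm square shaft stands 22 mm up, its last 4 mm tapering to 9 x 9 mm, then a round pilot pin, 8 mm wide, to 32 mm. An unaligned socket stops on the square's corners about 20 mm up. Axes as the jack's; the angle of the shaft's flats differs each time and is not given
- plate_top (a point): centre of the top face of the jack's lifting plate (90 x 110 mm, wood on steel)
- rest_top (a point): centre of the top face of the work rest's plate (80 x 110 mm, wood on steel), which stands on a post beyond the jack and is set 10 to 22 mm above the jack's plate at the start; it must not be moved
- crank_hub (a point): centre of the loose crank's square hub, dark steel, 34 x 34 x 50 mm, upright; 25 mm over its underside, 25 mm over jack_seat when seated. Grip its y sides. +x runs along the crank arm (14 mm wide, 1 to 10 mm above this point). In the underside a 17 x 17 mm square socket, 38 mm deep, parallel to the hub's sides: goes on at any quarter turn, about 14 degrees of play either way. 0.25 kg
- knob_mid (a point): middle of the crank's upright round knob, 24 mm wide and 38 mm tall, turning freely about its own axis, 70 mm along +x from the hub's axis and 30 mm higher than crank_hub; its lower end stands on the arm
- spool: spool of cream thread, 48 mm wide, 90 mm tall, bystander; origin at its underside
- measure: yellow tape measure, 62 x 84 x 31 mm, bystander; origin at its underside
- wax: yellow cake of beeswax, 37 x 53 x 20 mm, bystander; origin at its underside

How it is judged:
By the outcome, as a careful person would: the job done as asked, in the order asked, and still so for the second after the job is handed in, with the robot touching nothing.
It also fails if it takes over 72 s, if anything falls off the work surface, if the arm or the gripper's body presses on something with over 40 N, if the wrist force passes 120 N, or if a joint passes its speed limit or range.

## Working session

There is one attempt and no reset: what is moved stays moved. The work goes in short steps, Python scripts to look and compute and a tool call to move; the robot and the scene stay as the last step left them, time stands still between calls to the robot, and variables do not carry over. Pictures are saved under pics/ and viewed, and the job is handed in when it is done.

Besides the shell and the picture viewer there is one more tool, called after ">>>" as name(argument=value, ...), one argument or row to a line, values as JSON. drive_tool: Moves the arm, as the interface text tells. Its arguments: {"type":"object","properties":{"rows":{"type":"array"},"grip_force":{"type":"number"}},"required":["rows"]}

```bash
ls; mkdir -p pics; cat > h.py <<'E'
import numpy as np, cv2
from workcell import get_state, get_image, job_done, pinch_z
def cam(d):
    H,W=d["frame"].shape[:2]; f=H/2/np.tan(np.radians(d["vertical_fov"])/2)
    return f,d["cx"],d["cy"],d["k1"],np.array(d["R"]),np.array(d["t"])
def proj(c,X):
    f,cx,cy,k,R,t=c; p=np.atleast_2d(X)@R.T+t; s=p[:,:2]/p[:,2:]; r2=(s**2).sum(1,keepdims=True)
    return s*(1+k*r2)*f+[cx,cy]
def ray(c,uv):
    f,cx,cy,k,R,t=c; d=(np.array(uv,float)-[cx,cy])/f; s=d.copy()
    for _ in range(30): s=d/(1+k*(s@s))
    return -R.T@t, R.T@np.array([*s,1])
def atz(c,uv,z):
    o,v=ray(c,uv); return o+v*(z-o[2])/v[2]
def tri(c1,u1,c2,u2):
    o1,a=ray(c1,u1);o2,b=ray(c2,u2);a/=np.linalg.norm(a);b/=np.linalg.norm(b)
    s=np.linalg.lstsq(np.c_[a,-b],o2-o1,rcond=None)[0];p=o1+a*s[0];q=o2+b*s[1]
    return (p+q)/2,np.linalg.norm(p-q)
def shot(n,tag):
    d=get_image(n); cv2.imwrite(f"pics/{tag}.png",d["frame"][:,:,::-1]); c=cam(d)
    np.save(f"{tag}.npy",np.array(c,dtype=object),allow_pickle=True); return d,c
def load(tag): return tuple(np.load(f"{tag}.npy",allow_pickle=True)), cv2.imread(f"pics/{tag}.png")
def crop(tag,x0,y0,x1,y1,s,out):
    im=cv2.imread(f"pics/{tag}.png")[y0:y1,x0:x1]; cv2.imwrite(f"pics/{out}.png",cv2.resize(im,None,fx=s,fy=s,interpolation=cv2.INTER_CUBIC))
E
python3 - <<'E'
from h import *
for n in("side","top"):
    d,c=shot(n,n+"0"); print(n,c[:4],-c[4].T@c[5], c[4])
s=get_state(); print(s,pinch_z)
E
```

```text
pics
side (np.float64(450.1684480089761), 317.2439552078468, 204.19853422073493, -0.08497681007808504) [ 0.27519189 -0.75989158  0.80218637] [[ 0.93399728 -0.35662708 -0.021592  ]
 [-0.23329104 -0.56297949 -0.79286152]
 [ 0.27060003  0.74556772 -0.60901921]]
top (np.float64(383.1807127612938), 318.8272244382705, 198.50313496608896, 0.029568945300613506) [0.52729744 0.14776999 0.93791073] [[ 0.02535278 -0.99963558 -0.00927071]
 [-0.99793696 -0.02476035 -0.05923468]
 [ 0.05898354  0.01075335 -0.99820104]]
{'time': 0.1, 'joints': array([-1.18717526,  0.41184618, -0.01271658,  1.59688942,  0.00560577,
        1.13430625, -0.0822089 ]), 'joint_velocities': array([-0.00047428, -0.00027177,  0.00149934, -0.00216513,  0.00031675,
       -0.00031985, -0.00028254]), 'effort': array([ 2.62317051e-03, -5.89094388e+01,  6.43844549e-01, -2.91709971e+01,
       -5.37512521e-02,  1.45221187e-02,  4.28627152e-05]), 'position': array([0.27272461, 0.56188666, 0.22190582]), 'tcp_rot': array([-7.03615906e-01, -3.06156306e+00,  2.19418712e-03]), 'force': array([-0.83906861,  0.40167594, -0.21357677]), 'ft_torque': array([ 0.00393243,  0.0395494 , -0.01415466]), 'grip_width': 1.0005463201585383} -0.0187
```

View pics/side0.png

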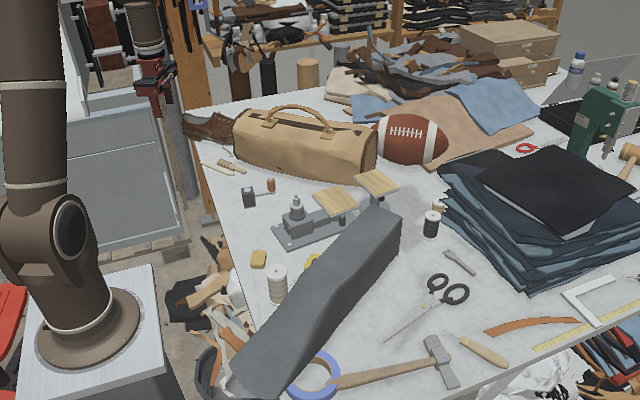

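View pics/top0.png

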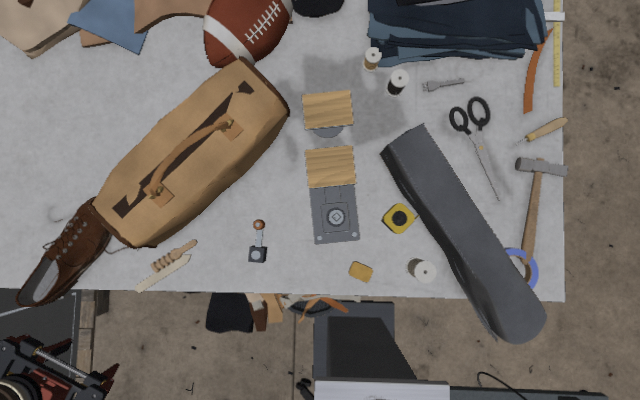

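The side view shows the crank at about (255,193), with its knob at (271,184), the jack shaft at (296,205), the jack plate at (336,199) and the rest plate at (377,183). In the top view the crank hub is at (258,254), its knob at (259,224), the shaft at (336,217), the jack plate at (331,167) and the rest plate at (328,110). I'll zoom in next.

```bash
python3 - <<'E'
from h import *
crop("top0",230,80,390,280,3,"t0c")
crop("side0",230,160,410,260,4,"s0c")
crop("top0",310,190,362,242,11,"t0s")
E
```

```text
(no output)
```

View pics/t0c.png

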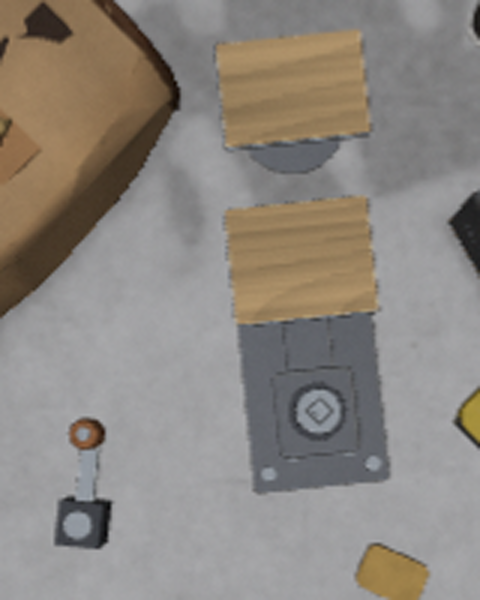

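View pics/s0c.png

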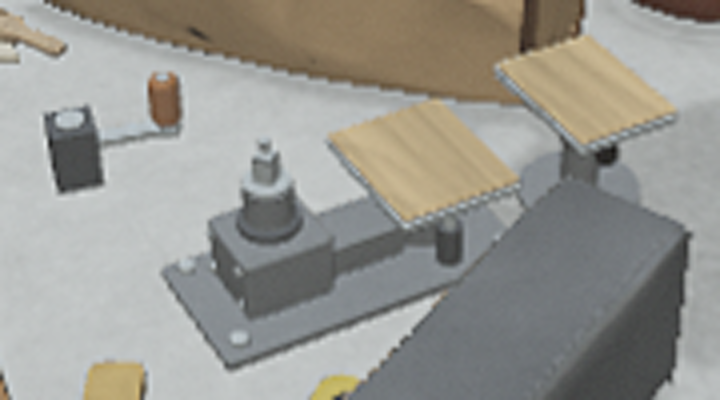

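View pics/t0s.png

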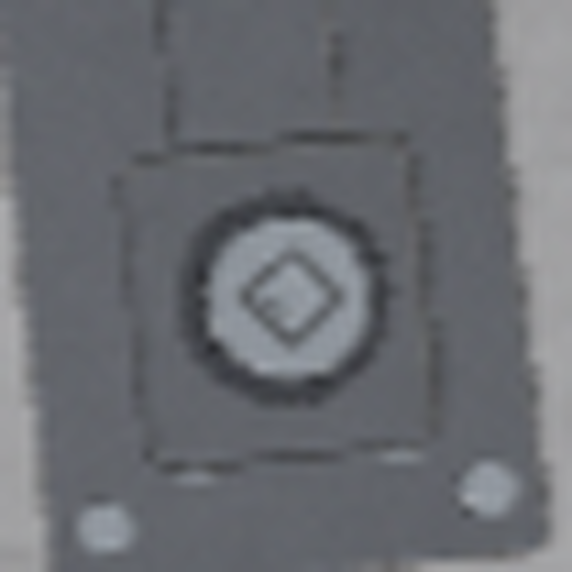

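```bash
cat >> h.py <<'E'
def u(p,x0,y0,s): return ((p[0]+.5)/s-.5+x0,(p[1]+.5)/s-.5+y0)
E
python3 - <<'E'
from h import *
T,_=load("top0");S,_=load("side0")
t=lambda *p:u(p,230,80,3); s=lambda *p:u(p,230,160,4); w=lambda *p:u(p,310,190,11)
print("hub top",atz(T,t(78,524),.05),atz(S,s(69,120),.05),tri(T,t(78,524),S,s(69,120)))
print("knob top",atz(T,t(87,433),.074),atz(S,s(164,77),.074),tri(T,t(87,433),S,s(164,77)))
c=[w(240,297),w(292,248),w(345,297),w(292,348)]
P=[atz(T,p,.1) for p in c]; print("sq at .1",P,np.mean(P,0))
for a,b in((0,1),(1,2),(2,3),(3,0)): d=P[b]-P[a]; print(np.linalg.norm(d),np.degrees(np.arctan2(d[1],d[0]))%90)
P=[atz(T,p,.122) for p in c];print("sq at .122",np.mean(P,0))
print("shoulder",atz(T,w(289,296),.1), "pin side",atz(S,s(265,143),.132),"pin",tri(T,w(292,297),S,s(265,143)))
# plates: corners
for n,tc,sc in(("jack",[(224,210),(367,197),(378,310),(238,323)],[(433,99),(521,184),(407,220),(329,138)]),("rest",[(216,44),(361,31),(370,131),(226,146)],[(584,36),(678,115),(580,146),(496,68)])):
    R=[tri(T,t(*a),S,s(*b)) for a,b in zip(tc,sc)]
    for r in R: print(n,r)
    print(np.mean([r[0] for r in R],0))
s=get_state(); print(s['position'])
E
```

```text
hub top [0.44746737 0.29941116 0.05      ] [0.44621171 0.3033166  0.05      ] (array([0.44664306, 0.2992669 , 0.05253832]), np.float64(0.0021646976808833056))
knob top [0.51750796 0.29101066 0.074     ] [0.51730562 0.29489961 0.074     ] (array([0.51695978, 0.29071536, 0.07674921]), np.float64(0.0012005562100827942))
sq at .1 [array([0.53803308, 0.12842753, 0.1       ]), array([0.54801394, 0.11833237, 0.1       ]), array([0.53856148, 0.10760335, 0.1       ]), array([0.52819378, 0.11788509, 0.1       ])] [0.53820057 0.11806209 0.1       ]
0.01419612136108854 44.673819612889
0.014298985061573998 48.61934921405626
0.014601486581023223 45.23850480553759
0.014420637145876847 46.97582160804093
sq at .122 [0.5379143  0.11884209 0.122     ]
shoulder [0.53847774 0.11871235 0.1       ] pin side [0.53630721 0.11514283 0.132     ] pin (array([0.5377232 , 0.11918872, 0.1288643 ]), np.float64(0.00040005849854321193))
jack (array([0.68661724, 0.19337956, 0.07502534]), np.float64(0.004107287547596007))
jack (array([0.70155668, 0.0846392 , 0.07232615]), np.float64(0.00013359779505925742))
jack (array([0.61564968, 0.07472525, 0.07552182]), np.float64(0.0005912110111448659))
jack (array([0.60239442, 0.18019485, 0.07333103]), np.float64(0.0015999925195317028))
[0.6515545  0.13323471 0.07405108]
rest (array([0.80814168, 0.20185854, 0.0924079 ]), np.float64(0.004184984800932405))
rest (array([0.82292057, 0.09320503, 0.08963908]), np.float64(0.0010181918529004914))
rest (array([0.74588419, 0.08530361, 0.09105354]), np.float64(0.0032517588932796577))
rest (array([0.73307367, 0.19214806, 0.08975854]), np.float64(0.0020201500578462986))
[0.77750503 0.14312881 0.09071477]
[0.27272461 0.56188666 0.22190582]
```

```bash
cat >> h.py <<'E'
from scipy.spatial.transform import Rotation as Ro
def plan(target,hubyaw=None):
    s=get_state(); R=Ro.from_rotvec(s['tcp_rot']).as_matrix()
    print('t',round(s['time'],2),'pos',s['position'].round(4),'F',s['force'].round(1),'M',s['ft_torque'].round(2),'grip',round(s['grip_width'],3),'j1,j7',s['joints'][[0,6]].round(3),'tilt',R[:,2].round(4))
    j=np.degrees(np.arctan2(R[1,1],R[0,1])); print('jaw',round(j,2),'hub yaw',round(j-90,2))
    if target is not None: print('travel cm',(R.T@(np.array(target)-s['position'])*100).round(2))
    if hubyaw is not None: print('roll',round(-((hubyaw+90-j+180)%360-180),2))
E
python3 -c "
from h import *
plan([.447,.3005,.2219],-6.8)"
```

```text
t 0.1 pos [0.2727 0.5619 0.2219] F [-0.8  0.4 -0.2] M [ 0.    0.04 -0.01] grip 1.001 j1,j7 [-1.187 -0.082] tilt [-5.0e-04 -1.3e-03 -1.0e+00]
jaw 64.11 hub yaw -25.89
travel cm [-27.09 -15.91   0.03]
roll -19.09
```

>>> drive_tool(
  rows=[
    {"fingers": 0, "travel": [-3.4, -2, 0], "roll": 0},
    {"fingers": 0, "travel": [-3.4, -2, 0], "roll": 0},
    {"fingers": 0, "travel": [-3.4, -2, 0], "roll": 0},
    {"fingers": 0, "travel": [-3.4, -2, 0], "roll": 0},
    {"fingers": 0, "travel": [-3.4, -2, 0], "roll": 0},
    {"fingers": 0, "travel": [-3.4, -2, 0], "roll": 0},
    {"fingers": 0, "travel": [-3.4, -2, 0], "roll": 0},
    {"fingers": 0, "travel": [-3.3, -1.9, 0], "roll": 0},
  ],
  grip_force=20,
)

```text
time: 1.1
position: [0.4477, 0.2996, 0.2224]
tcp_rot: [-0.704, -3.061, 0.001]
force: [0.4, 0.3, 0.6]
grip_width: 1.001
```

>>> drive_tool(
  rows=[
    {"fingers": 0, "travel": [0, 0, 2], "roll": -5},
    {"fingers": 0, "travel": [0, 0, 2], "roll": -5},
    {"fingers": 0, "travel": [0, 0, 2], "roll": -5},
    {"fingers": 0, "travel": [0, 0, 2], "roll": -4},
    {"fingers": 0, "travel": [0, 0, 1], "roll": 0},
    {"fingers": 0, "travel": [0, 0, 1], "roll": 0},
    {"fingers": 0, "travel": [0, 0, 0], "roll": 0},
    {"fingers": 0, "travel": [0, 0, 0], "roll": 0},
  ],
)

```text
time: 2.1
position: [0.4475, 0.3012, 0.1231]
tcp_rot: [0.189, 3.135, 0.001]
force: [0.9, 0.2, 0.3]
grip_width: 0.999
```

```bash
python3 -c "
from h import *
shot('side','side1');shot('top','top1')
plan([.447,.3005,.0115],-6.8)
crop('top1',200,180,320,300,5,'t1c');crop('side1',200,120,320,220,6,'s1c')"
```

```text
t 2.2 pos [0.4476 0.3012 0.1232] F [ 0.3  1.1 -0. ] M [ 0.03 -0.01  0.05] grip 0.996 j1,j7 [-0.714  0.787] tilt [ 8.e-04  7.e-04 -1.e+00]
jaw 83.1 hub yaw -6.9
travel cm [ 0.06 -0.09 11.17]
roll -0.1
```

View pics/t1c.png

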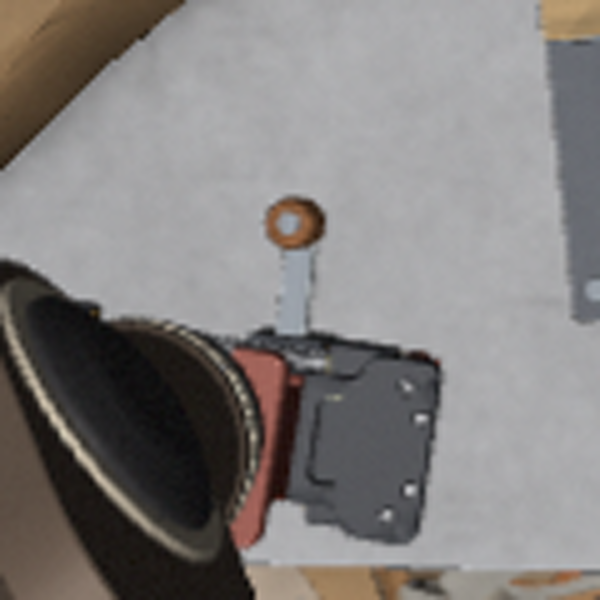

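View pics/s1c.png

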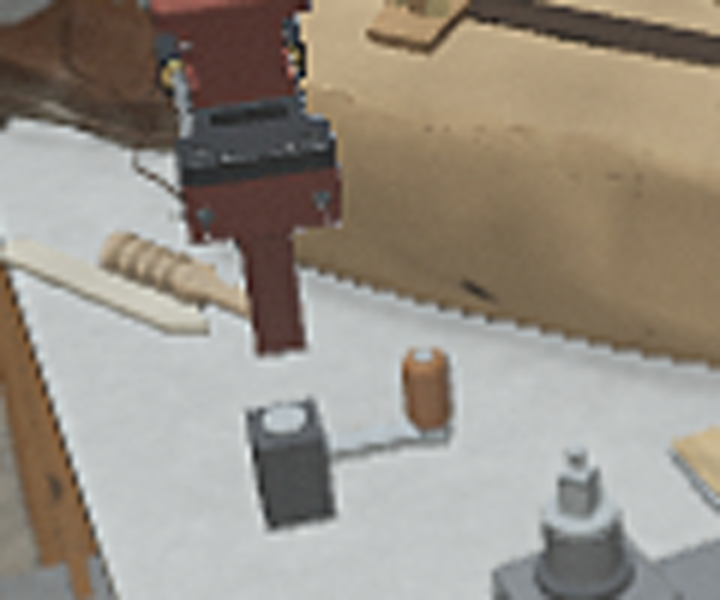

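The gripper is aligned over the hub (s1c: finger tip at (280,350), hub top at (285,415)). I'll go down, keeping the height offset.

```bash
python3 -c "
from h import *
S,_=load('side1'); 
s=get_state();p=s['position'];R=Ro.from_rotvec(s['tcp_rot']).as_matrix()
for d in(.044,.0575):
  for sx in(-.01,.01):
    q=proj(S,p-R[:,1]*d*np.sign(R[1,1])+R[:,0]*sx)[0]; print(d,((q+.5-[200,120])*6))
"
```

```text
0.044 [303.20274145 342.2463175 ]
0.044 [259.18735927 349.12236091]
0.0575 [306.96800632 358.48568041]
0.0575 [262.57678536 365.46301515]
```

>>> drive_tool(
  rows=[
    {"fingers": 0, "travel": [0.1, -0.1, 2], "roll": 0},
    {"fingers": 0, "travel": [0, 0, 2], "roll": 0},
    {"fingers": 0, "travel": [0, 0, 2], "roll": 0},
    {"fingers": 0, "travel": [0, 0, 2], "roll": 0},
    {"fingers": 0, "travel": [0, 0, 1.5], "roll": 0},
    {"fingers": 0, "travel": [0, 0, 1], "roll": 0},
    {"fingers": 0, "travel": [0, 0, 0.6], "roll": 0},
    {"fingers": 0, "travel": [0, 0, 0], "roll": 0},
  ],
)

```text
time: 3.2
position: [0.4462, 0.3001, 0.0116]
tcp_rot: [-0.189, -3.136, 0.0]
force: [-0.6, -0.2, 0.3]
grip_width: 0.994
```

```bash
python3 -c "
from h import *
shot('side','side2')
plan([.447,.3005,.0115],-6.8)
crop('side2',200,120,320,220,6,'s2c')"
```

```text
t 3.25 pos [0.4463 0.3002 0.0119] F [-0.  -0.3  0. ] M [ 0.04  0.02 -0.02] grip 0.998 j1,j7 [-0.705  0.793] tilt [ 2.e-04  2.e-04 -1.e+00]
jaw 83.11 hub yaw -6.89
travel cm [-0.06  0.04  0.04]
roll -0.09
```

View pics/s2c.png

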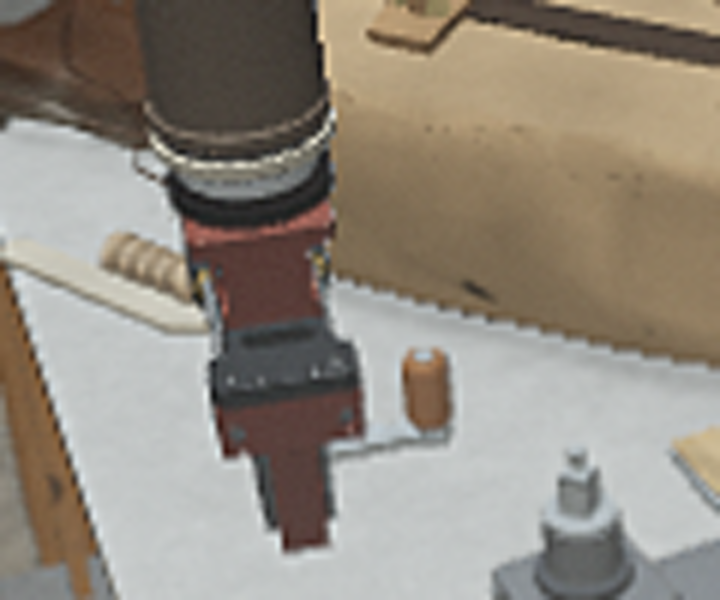

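The fingers straddle the hub: the near finger runs down to (305,548) and the knob is clear at (428,390). Closing.

>>> drive_tool(
  rows=[
    {"fingers": 100, "travel": [0, 0, 0], "roll": 0},
    {"fingers": 120, "travel": [0, 0, 0], "roll": 0},
    {"fingers": 255, "travel": [0, 0, 0], "roll": 0},
    {"fingers": 255, "travel": [0, 0, 0], "roll": 0},
    {"fingers": 255, "travel": [0, 0, 0], "roll": 0},
    {"fingers": 255, "travel": [0, 0, 0], "roll": 0},
    {"fingers": 255, "travel": [0, 0, 0], "roll": 0},
    {"fingers": 255, "travel": [0, 0, 0], "roll": 0},
  ],
  grip_force=25,
)

```text
time: 4.25
position: [0.4462, 0.3002, 0.0116]
tcp_rot: [0.189, 3.136, 0.0]
force: [0.7, 0.6, -0.7]
grip_width: 0.391
```

>>> drive_tool(
  rows=[
    {"fingers": 255, "travel": [0, 0, -0.8], "roll": 0},
    {"fingers": 255, "travel": [0, 0, -1.5], "roll": 0},
    {"fingers": 255, "travel": [0, 0, -2.3], "roll": 0},
    {"fingers": 255, "travel": [0, 0, -2.5], "roll": 0},
    {"fingers": 255, "travel": [0, 0, -2.5], "roll": 0},
    {"fingers": 255, "travel": [0, 0, -2.5], "roll": 0},
    {"fingers": 255, "travel": [0, 0, -2.4], "roll": 0},
    {"fingers": 255, "travel": [0, 0, -0.5], "roll": 0},
  ],
)

```text
time: 5.25
position: [0.4469, 0.3005, 0.1639]
tcp_rot: [0.189, 3.133, 0.004]
force: [1.0, 0.5, -1.9]
grip_width: 0.393
```

```bash
python3 -c "
from h import *
plan([.538,.1185,.161],46.4)"
```

```text
t 5.25 pos [0.4469 0.3005 0.1639] F [ 1.   0.5 -1.9] M [ 0.04  0.05 -0.02] grip 0.393 j1,j7 [-0.717  0.785] tilt [ 0.0027  0.0022 -1.    ]
jaw 83.1 hub yaw -6.9
travel cm [-11.23 -16.97   0.28]
roll -53.3
```

>>> drive_tool(
  rows=[
    {"fingers": 255, "travel": [-1, -1.4, 0], "roll": 0},
    {"fingers": 255, "travel": [-1.6, -2.4, 0], "roll": 0},
    {"fingers": 255, "travel": [-1.6, -2.4, 0], "roll": 0},
    {"fingers": 255, "travel": [-1.6, -2.4, 0], "roll": 0},
    {"fingers": 255, "travel": [-1.6, -2.4, 0], "roll": 0},
    {"fingers": 255, "travel": [-1.6, -2.4, 0], "roll": 0},
    {"fingers": 255, "travel": [-1.6, -2.4, 0], "roll": 0},
    {"fingers": 255, "travel": [-0.6, -1.2, 0], "roll": 0},
  ],
)

```text
time: 6.25
position: [0.5371, 0.1147, 0.1605]
tcp_rot: [-0.194, -3.134, 0.003]
force: [-0.8, -1.0, -2.4]
grip_width: 0.397
```

>>> drive_tool(
  rows=[
    {"fingers": 255, "travel": [0, 0, 0], "roll": -5},
    {"fingers": 255, "travel": [0, 0, 0], "roll": -8},
    {"fingers": 255, "travel": [0, 0, 0], "roll": -8},
    {"fingers": 255, "travel": [0, 0, 0], "roll": -8},
    {"fingers": 255, "travel": [0, 0, 0], "roll": -8},
    {"fingers": 255, "travel": [0, 0, 0], "roll": -8},
    {"fingers": 255, "travel": [0, 0, 0], "roll": -6},
    {"fingers": 255, "travel": [0, 0, 0], "roll": -2.3},
  ],
)

```text
time: 7.25
position: [0.5364, 0.1177, 0.161]
tcp_rot: [1.24, -2.885, -0.001]
force: [-0.6, -0.1, -2.4]
grip_width: 0.389
```

```bash
python3 -c "
from h import *
shot('side','side3');shot('top','top3')
plan([.538,.1185,.161],46.4)
crop('top3',260,120,400,260,4,'t3c');crop('side3',240,120,340,220,6,'s3c')"
```

```text
t 7.35 pos [0.5366 0.1177 0.1612] F [-0.   0.  -2.5] M [0.12 0.07 0.05] grip 0.391 j1,j7 [-0.256  2.053] tilt [-9.e-04 -1.e-04 -1.e+00]
jaw 136.38 hub yaw 46.38
travel cm [-0.15 -0.05  0.02]
roll -0.02
```

View pics/t3c.png

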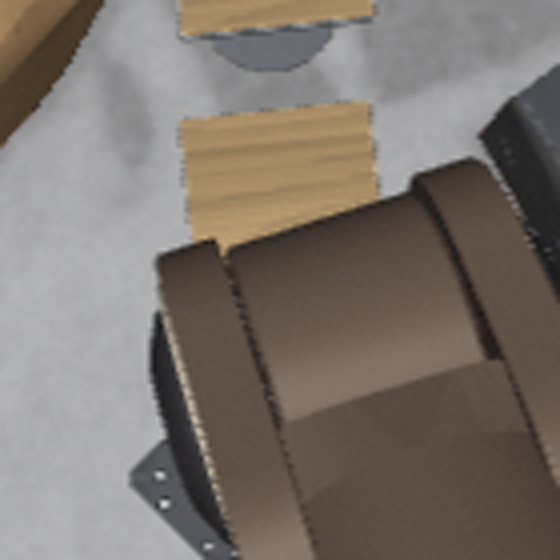

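View pics/s3c.png

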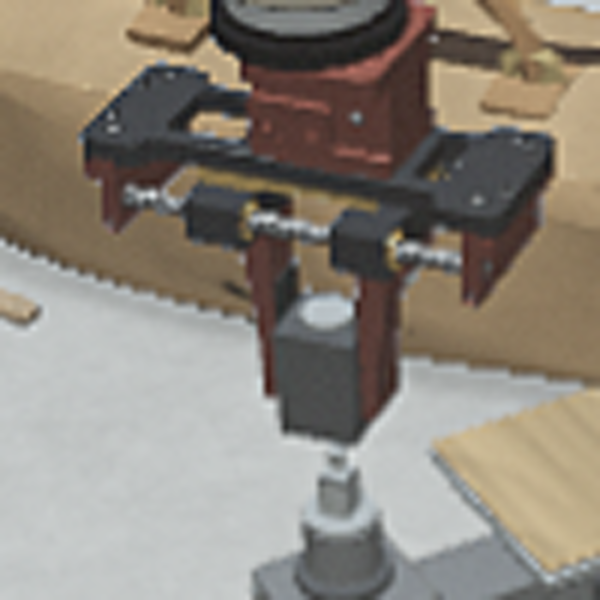

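```bash
python3 -c "
from h import *
S,_=load('side3')
s=get_state();p=s['position'];R=Ro.from_rotvec(s['tcp_rot']).as_matrix()
x=R[:,0];y=R[:,1];z=np.array([0,0,1.])
f=lambda X:((proj(S,X)[0]+.5-[240,120])*6).round(1)
h=p+.0135*z
print('cap',f(h+.025*z))
for a in(-1,1):
  for b in(-1,1):
    print(a,b,'top',f(h+.017*(a*x+b*y)+.025*z),'bot',f(h+.017*(a*x+b*y)-.025*z))
c=np.array([.538,.1185,0])
print('pin top',f(c+.132*z),'shoulder',f(c+.1*z),'sq top',f(c+.122*z))
"
```

```text
cap [328.5 316.9]
-1 -1 top [384.  303.6] bot [388.8 403.8]
-1 1 top [308.6 287.5] bot [315.3 387.1]
1 -1 top [349.1 347.4] bot [355.  448.7]
1 1 top [272.3 330.5] bot [280.2 431.2]
pin top [339.5 449.9] shoulder [343.3 510.3] sq top [340.7 469. ]
```

```bash
python3 -c "
from h import *
crop('side3',276,160,326,220,12,'s3d')"
```

```text
(no output)
```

View pics/s3d.png

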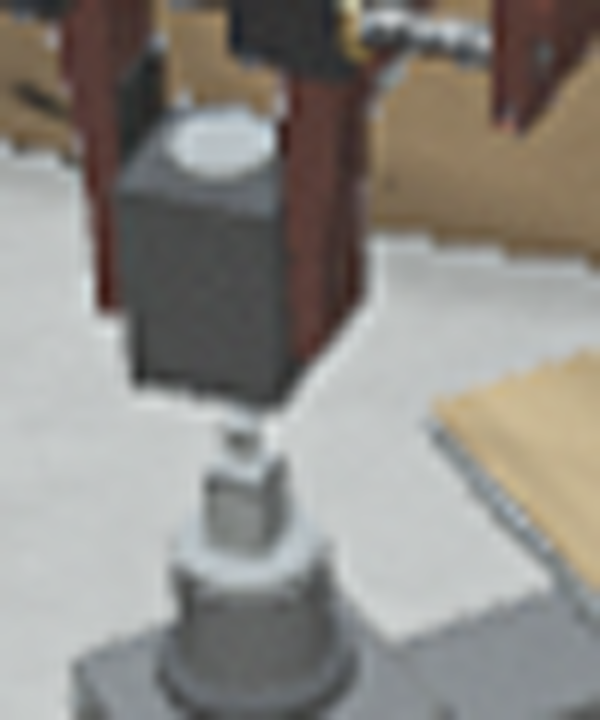

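The hub hangs straight over the pin (s3d: hub bottom about (133,385)-(280,407), pin top (243,418), shoulder (253,545)). I'll shift about 1 mm in +y and go down over the pin.

>>> drive_tool(
  rows=[
    {"fingers": 255, "travel": [-0.09, 0.08, 0], "roll": 0},
    {"fingers": 255, "travel": [0, 0, 0.4], "roll": 0},
    {"fingers": 255, "travel": [0, 0, 0.4], "roll": 0},
    {"fingers": 255, "travel": [0, 0, 0.4], "roll": 0},
    {"fingers": 255, "travel": [0, 0, 0.4], "roll": 0},
    {"fingers": 255, "travel": [0, 0, 0.4], "roll": 0},
    {"fingers": 255, "travel": [0, 0, 0.3], "roll": 0},
    {"fingers": 255, "travel": [0, 0, 0.1], "roll": 0},
  ],
)

```text
time: 8.35
position: [0.5369, 0.119, 0.1374]
tcp_rot: [1.238, -2.887, -0.0]
force: [0.4, -0.7, -1.6]
grip_width: 0.39
```

>>> drive_tool(
  rows=[
    {"fingers": 255, "travel": [0, 0, 0.1], "roll": 0},
    {"fingers": 255, "travel": [0, 0, 0.1], "roll": 0},
    {"fingers": 255, "travel": [0, 0, 0.1], "roll": 0},
    {"fingers": 255, "travel": [0, 0, 0.1], "roll": 0},
    {"fingers": 255, "travel": [0, 0, 0.1], "roll": 0},
    {"fingers": 255, "travel": [0, 0, 0.1], "roll": 0},
    {"fingers": 255, "travel": [0, 0, 0], "roll": 0},
    {"fingers": 255, "travel": [0, 0, 0], "roll": 0},
  ],
)

```text
time: 9.35
position: [0.537, 0.1191, 0.1317]
tcp_rot: [-1.238, 2.887, 0.0]
force: [0.7, 0.1, -2.6]
grip_width: 0.388
```

```bash
python3 -c "
from h import *
plan([.5367,.119,.1115],46.4)"
```

```text
t 9.35 pos [0.537  0.1191 0.1317] F [ 0.7  0.1 -2.6] M [0.05 0.04 0.02] grip 0.388 j1,j7 [-0.258  2.047] tilt [ 0.  0. -1.]
jaw 136.41 hub yaw 46.41
travel cm [0.03 0.02 2.02]
roll 0.01
```

>>> drive_tool(
  rows=[
    {"fingers": 255, "travel": [0, 0, 0.1], "roll": 0},
    {"fingers": 255, "travel": [0, 0, 0.1], "roll": 0},
    {"fingers": 255, "travel": [0, 0, 0.1], "roll": 0},
    {"fingers": 255, "travel": [0, 0, 0.1], "roll": 0},
    {"fingers": 255, "travel": [0, 0, 0.1], "roll": 0},
    {"fingers": 255, "travel": [0, 0, 0], "roll": 0},
    {"fingers": 255, "travel": [0, 0, 0], "roll": 0},
    {"fingers": 255, "travel": [0, 0, 0], "roll": 0},
  ],
)

```text
time: 10.35
position: [0.537, 0.1191, 0.1267]
tcp_rot: [-1.238, 2.887, -0.0]
force: [-0.1, -0.1, -2.6]
grip_width: 0.392
```

```bash
python3 -c "
from h import *
plan([.5367,.119,.1115],46.4)"
```

```text
t 10.35 pos [0.537  0.1191 0.1267] F [-0.1 -0.1 -2.6] M [0.06 0.06 0.03] grip 0.392 j1,j7 [-0.259  2.047] tilt [ 1.e-04  0.e+00 -1.e+00]
jaw 136.42 hub yaw 46.42
travel cm [0.03 0.02 1.52]
roll 0.02
```

It's past the corners with no contact force, so it has engaged. Continuing down.

>>> drive_tool(
  rows=[
    {"fingers": 255, "travel": [0, 0, 0.2], "roll": 0},
    {"fingers": 255, "travel": [0, 0, 0.2], "roll": 0},
    {"fingers": 255, "travel": [0, 0, 0.2], "roll": 0},
    {"fingers": 255, "travel": [0, 0, 0.2], "roll": 0},
    {"fingers": 255, "travel": [0, 0, 0.2], "roll": 0},
    {"fingers": 255, "travel": [0, 0, 0.2], "roll": 0},
    {"fingers": 255, "travel": [0, 0, 0.1], "roll": 0},
    {"fingers": 255, "travel": [0, 0, 0], "roll": 0},
  ],
)

```text
time: 11.35
position: [0.537, 0.1191, 0.1136]
tcp_rot: [1.238, -2.887, -0.0]
force: [0.1, -0.1, -2.3]
grip_width: 0.394
```

>>> drive_tool(
  rows=[
    {"fingers": 255, "travel": [0, 0, 0.05], "roll": 0},
    {"fingers": 255, "travel": [0, 0, 0.05], "roll": 0},
    {"fingers": 255, "travel": [0, 0, 0.05], "roll": 0},
    {"fingers": 255, "travel": [0, 0, 0.05], "roll": 0},
    {"fingers": 255, "travel": [0, 0, 0], "roll": 0},
    {"fingers": 255, "travel": [0, 0, 0], "roll": 0},
    {"fingers": 255, "travel": [0, 0, 0], "roll": 0},
    {"fingers": 255, "travel": [0, 0, 0], "roll": 0},
  ],
)

```text
time: 12.35
position: [0.537, 0.1191, 0.1117]
tcp_rot: [-1.238, 2.887, 0.0]
force: [0.3, -0.3, -1.2]
grip_width: 0.391
```

```bash
python3 -c "
from h import *
plan([.5367,.119,.1115],46.4)"
```

```text
t 12.35 pos [0.537  0.1191 0.1117] F [ 0.3 -0.3 -1.2] M [ 0.11  0.08 -0.  ] grip 0.391 j1,j7 [-0.259  2.045] tilt [ 0.  0. -1.]
jaw 136.41 hub yaw 46.41
travel cm [0.03 0.02 0.02]
roll 0.01
```

>>> drive_tool(
  rows=[
    {"fingers": 255, "travel": [0, 0, 0], "roll": 2},
    {"fingers": 255, "travel": [0, 0, 0], "roll": 3},
    {"fingers": 255, "travel": [0, 0, 0], "roll": 3},
    {"fingers": 255, "travel": [0, 0, 0], "roll": 3},
    {"fingers": 255, "travel": [0, 0, 0], "roll": 3},
    {"fingers": 255, "travel": [0, 0, 0], "roll": 3},
    {"fingers": 255, "travel": [0, 0, 0], "roll": 3},
    {"fingers": 255, "travel": [0, 0, 0], "roll": 2},
  ],
)

```text
time: 13.35
position: [0.5372, 0.1199, 0.1117]
tcp_rot: [-0.662, 3.07, 0.001]
force: [0.1, 2.5, -2.9]
grip_width: 0.393
```

```bash
python3 -c "
from h import *
plan([.5367,.119,.1115],46.4)"
```

```text
t 13.35 pos [0.5372 0.1199 0.1117] F [ 0.1  2.5 -2.9] M [ 0.68 -0.22  0.09] grip 0.393 j1,j7 [-0.329  1.702] tilt [ 6.e-04  9.e-04 -1.e+00]
jaw 114.32 hub yaw 24.32
travel cm [ 0.09 -0.06  0.02]
roll -22.08
```

>>> drive_tool(
  rows=[
    {"fingers": 255, "travel": [0, 0.05, 0], "roll": 4},
    {"fingers": 255, "travel": [0, 0, 0], "roll": 6},
    {"fingers": 255, "travel": [0, 0, 0], "roll": 6},
    {"fingers": 255, "travel": [0, 0, 0], "roll": 6},
    {"fingers": 255, "travel": [0, 0, 0], "roll": 6},
    {"fingers": 255, "travel": [0, 0, 0], "roll": 6},
    {"fingers": 255, "travel": [0, 0, 0], "roll": 6},
    {"fingers": 255, "travel": [0, 0, 0], "roll": 5},
  ],
)

```text
time: 14.35
position: [0.5372, 0.1201, 0.1118]
tcp_rot: [0.566, 3.089, 0.001]
force: [1.5, 2.4, -4.4]
grip_width: 0.386
```

```bash
python3 -c "
from h import *
plan([.5372,.1195,.1115],46.4)"
```

```text
t 14.35 pos [0.5372 0.1201 0.1118] F [ 1.5  2.4 -4.4] M [ 0.51 -0.35  0.09] grip 0.386 j1,j7 [-0.472  1.007] tilt [ 1.e-03  7.e-04 -1.e+00]
jaw 69.22 hub yaw -20.78
travel cm [-0.02 -0.06  0.03]
roll -67.18
```

>>> drive_tool(
  rows=[
    {"fingers": 255, "travel": [0, 0.05, 0], "roll": 5},
    {"fingers": 255, "travel": [0, 0, 0], "roll": 8},
    {"fingers": 255, "travel": [0, 0, 0], "roll": 8},
    {"fingers": 255, "travel": [0, 0, 0], "roll": 8},
    {"fingers": 255, "travel": [0, 0, 0], "roll": 8},
    {"fingers": 255, "travel": [0, 0, 0], "roll": 8},
    {"fingers": 255, "travel": [0, 0, 0], "roll": 8},
    {"fingers": 255, "travel": [0, 0, 0], "roll": 6},
  ],
)

```text
time: 15.35
position: [0.5374, 0.1203, 0.1118]
tcp_rot: [2.016, 2.409, 0.001]
force: [1.0, 1.2, -3.4]
grip_width: 0.388
```

```bash
python3 -c "
from h import *
plan([.5372,.1195,.1115],46.4)"
```

```text
t 15.35 pos [0.5374 0.1203 0.1118] F [ 1.   1.2 -3.4] M [ 0.21 -0.35  0.08] grip 0.388 j1,j7 [-0.663  0.109] tilt [ 9.e-04  3.e-04 -1.e+00]
jaw 10.16 hub yaw -79.84
travel cm [-0.08 -0.03  0.03]
roll -126.24
```

>>> drive_tool(
  rows=[
    {"fingers": 255, "travel": [0, 0, 0], "roll": 6},
    {"fingers": 255, "travel": [0, 0, 0], "roll": 8},
    {"fingers": 255, "travel": [0, 0, 0], "roll": 8},
    {"fingers": 255, "travel": [0, 0, 0], "roll": 8},
    {"fingers": 255, "travel": [0, 0, 0], "roll": 8},
    {"fingers": 255, "travel": [0, 0, 0], "roll": 8},
    {"fingers": 255, "travel": [0, 0, 0], "roll": 8},
    {"fingers": 255, "travel": [0, 0, 0], "roll": 8},
  ],
)

```text
time: 16.35
position: [0.5376, 0.1202, 0.1118]
tcp_rot: [2.969, 1.026, 0.002]
force: [2.0, 0.6, -4.4]
grip_width: 0.395
```

```bash
python3 -c "
from h import *
plan([.5372,.1195,.1115],46.4)"
```

```text
t 16.35 pos [0.5376 0.1202 0.1118] F [ 2.   0.6 -4.4] M [ 0.15 -0.47  0.05] grip 0.395 j1,j7 [-0.861 -0.804] tilt [ 1.3e-03  2.0e-04 -1.0e+00]
jaw -51.87 hub yaw -141.87
travel cm [-0.07  0.04  0.03]
roll 171.73
```

>>> drive_tool(
  rows=[
    {"fingers": 255, "travel": [0, 0, 0], "roll": 8},
    {"fingers": 255, "travel": [0, 0, 0], "roll": 8},
    {"fingers": 255, "travel": [0, 0, 0], "roll": 8},
    {"fingers": 255, "travel": [0, 0, 0], "roll": 8},
    {"fingers": 255, "travel": [0, 0, 0], "roll": 8},
    {"fingers": 255, "travel": [0, 0, 0], "roll": 8},
    {"fingers": 255, "travel": [0, 0, 0], "roll": 8},
    {"fingers": 255, "travel": [0, 0, 0], "roll": 6},
  ],
)

```text
time: 17.35
position: [0.5376, 0.12, 0.1118]
tcp_rot: [-3.074, 0.649, -0.002]
force: [3.2, -0.4, -3.3]
grip_width: 0.388
```

```bash
python3 -c "
from h import *
plan([.5372,.1195,.1115],46.4)
print(get_state()['joints'].round(2))
shot('side','side4');shot('top','top4')
crop('side4',240,120,420,240,4,'s4c')"
```

```text
t 17.35 pos [0.5376 0.12   0.1118] F [ 3.2 -0.4 -3.3] M [-0.03 -0.46  0.12] grip 0.388 j1,j7 [-1.034 -1.681] tilt [ 1.4e-03 -3.0e-04 -1.0e+00]
jaw -113.83 hub yaw -203.83
travel cm [-0.02  0.07  0.03]
roll 109.77
[-1.03  0.61  1.03  1.94 -0.64  0.96 -1.68]
```

View pics/s4c.png

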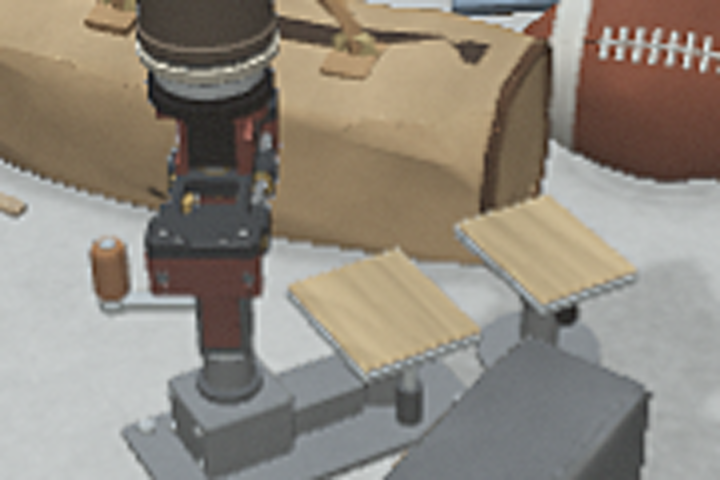

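View pics/top4.png

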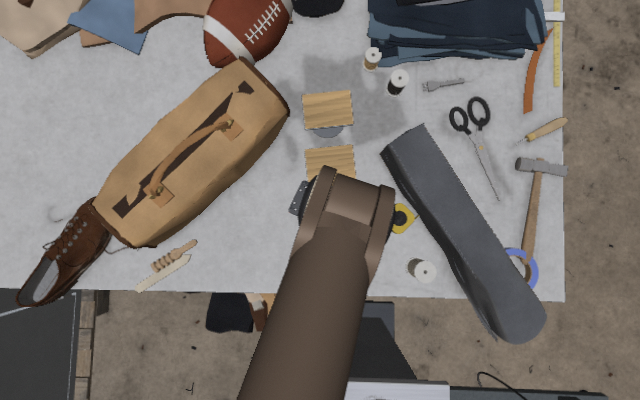

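>>> drive_tool(
  rows=[
    {"fingers": 255, "travel": [0.04, 0, 0], "roll": 6},
    {"fingers": 255, "travel": [0, 0, 0], "roll": 8},
    {"fingers": 255, "travel": [0, 0, 0], "roll": 8},
    {"fingers": 255, "travel": [0, 0, 0], "roll": 8},
    {"fingers": 255, "travel": [0, 0, 0], "roll": 8},
    {"fingers": 255, "travel": [0, 0, 0], "roll": 8},
    {"fingers": 255, "travel": [0, 0, 0], "roll": 8},
    {"fingers": 255, "travel": [0, 0, 0], "roll": 6},
  ],
)

```text
time: 18.45
position: [0.5375, 0.1199, 0.1118]
tcp_rot: [-2.341, 2.095, 0.0]
force: [0.8, -0.3, -1.1]
grip_width: 0.391
```

```bash
python3 -c "
from h import *
plan([.5372,.1195,.1115],46.4)
print(get_state()['joints'].round(2))"
```

```text
t 18.45 pos [0.5375 0.1199 0.1118] F [ 0.8 -0.3 -1.1] M [-0.06 -0.14  0.05] grip 0.391 j1,j7 [-1.138 -2.526] tilt [ 1.e-04  2.e-04 -1.e+00]
jaw -173.66 hub yaw -263.66
travel cm [0.03 0.03 0.03]
roll 49.94
[-1.14  0.78  1.27  1.94 -0.86  1.1  -2.53]
```

>>> drive_tool(
  rows=[
    {"fingers": 100, "travel": [0, 0, 0], "roll": 0},
    {"fingers": 0, "travel": [0, 0, 0], "roll": 0},
    {"fingers": 0, "travel": [0, 0, 0], "roll": 0},
    {"fingers": 0, "travel": [0, 0, 0], "roll": 0},
    {"fingers": 0, "travel": [0, 0, -1], "roll": 0},
    {"fingers": 0, "travel": [0, 0, -2], "roll": 0},
    {"fingers": 0, "travel": [0, 0, -2], "roll": 0},
    {"fingers": 0, "travel": [0, 0, -2], "roll": 0},
  ],
)

```text
time: 19.45
position: [0.5376, 0.1198, 0.1835]
tcp_rot: [-2.342, 2.093, -0.001]
force: [-0.4, -0.3, 0.3]
grip_width: 0.998
```

>>> drive_tool(
  rows=[
    {"fingers": 0, "travel": [0, 0, -1], "roll": -4},
    {"fingers": 0, "travel": [0, 0, 0], "roll": -10},
    {"fingers": 0, "travel": [0, 0, 0], "roll": -10},
    {"fingers": 0, "travel": [0, 0, 0], "roll": -10},
    {"fingers": 0, "travel": [0, 0, 0], "roll": -10},
    {"fingers": 0, "travel": [0, 0, 0], "roll": -10},
    {"fingers": 0, "travel": [0, 0, 0], "roll": -10},
    {"fingers": 0, "travel": [0, 0, 0], "roll": -10},
  ],
)

```text
time: 20.45
position: [0.5377, 0.1196, 0.1929]
tcp_rot: [-3.131, 0.254, -0.002]
force: [-0.4, -0.3, -1.0]
grip_width: 1.0
```

```bash
python3 -c "
from h import *
plan([.5375,.12,.19],-83.66)
print(get_state()['joints'].round(2))
shot('side','side5');shot('top','top5')
crop('side5',240,120,420,240,4,'s5c')"
```

```text
t 20.45 pos [0.5377 0.1196 0.1929] F [-0.4 -0.3 -1. ] M [0.04 0.14 0.02] grip 1.0 j1,j7 [-1.072 -1.573] tilt [ 1.2e-03  4.0e-04 -1.0e+00]
jaw -99.27 hub yaw -189.27
travel cm [-0.02 -0.03  0.29]
roll -105.61
[-1.07  0.48  1.05  1.86 -0.47  1.08 -1.57]
```

View pics/s5c.png

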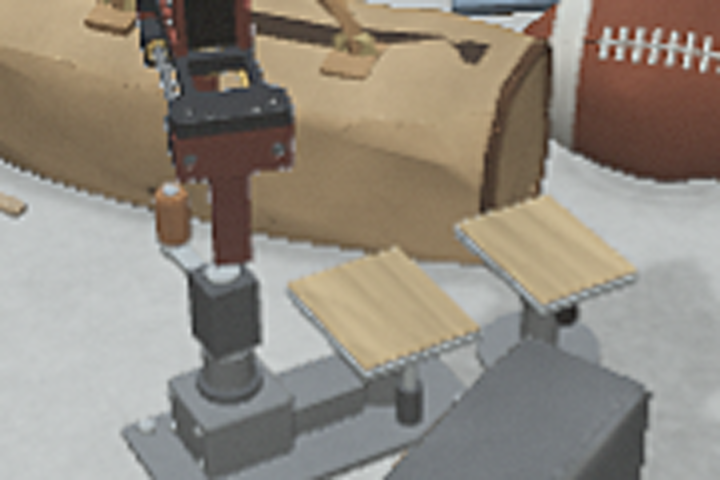

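View pics/top5.png

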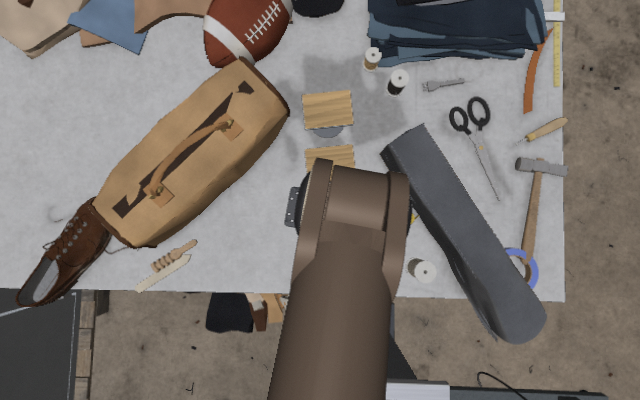

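```bash
cat >> h.py <<'E'
def plate_pts(ctr,yaw,z,lx,ly):
    c,s=np.cos(yaw),np.sin(yaw)
    return np.array([[ctr[0]+c*a-s*b,ctr[1]+s*a+c*b,z] for a,b in((lx/2,ly/2),(lx/2,-ly/2),(-lx/2,-ly/2),(-lx/2,ly/2))])
def edge(c,im,A,B,n=25,h=5,cut=.15):
    # mean signed offset (px, along image normal) of strongest gradient near projected edge A-B
    g=cv2.GaussianBlur(im,(0,0),.8).astype(np.float32)
    a,b=proj(c,np.array([A,B])); d=(b-a)/np.linalg.norm(b-a); nn=np.array([-d[1],d[0]])
    o=np.arange(-h,h+.01,.1); res=[]
    for f in np.linspace(cut,1-cut,n):
        p=a+(b-a)*f; q=(p+nn*o[:,None]).astype(np.float32)
        v=cv2.remap(g,q[:,0][None],q[:,1][None],cv2.INTER_CUBIC)[0]
        G=np.linalg.norm(np.gradient(v,axis=0),axis=1); i=G.argmax(); res.append(o[i])
    return np.median(res),np.std(res),nn
E
python3 - <<'E'
from h import *
S0,i0=load('side0')
for tag in('side4','side5'):
    S,i1=load(tag)
    for name,(x0,y0,x1,y1) in dict(jack=(312,184,362,212),rest=(352,168,402,194)).items():
        t=i0[y0:y1,x0:x1]; r=cv2.matchTemplate(i1[y0-8:y1+8,x0-8:x1+8],t,cv2.TM_CCOEFF_NORMED)
        _,m,_,l=cv2.minMaxLoc(r); x,y=l
        px=np.polyfit([-1,0,1],r[y,x-1:x+2],2);py=np.polyfit([-1,0,1],r[y-1:y+2,x],2)
        print(tag,name,m,x-8-px[1]/2/px[0],y-8-py[1]/2/py[0])
c=np.array([.6515,.1332])
for z in(.07,.08,.09): print(z,proj(S0,[[*c,z]]))
E
```

```text
side4 jack 0.7948604226112366 0.8875106616378646 -0.6911841933777481
side4 rest 0.999079704284668 -0.005457300971319748 -0.03807723329252723
side5 jack 0.7428602576255798 1.3985340213435402 -0.8579441441352189
side5 rest 0.9990994930267334 -0.005856900214461087 -0.03708529169586064
0.07 [[335.33537916 200.46777649]]
0.08 [[335.34590128 197.49363786]]
0.09 [[335.3563933  194.48949935]]
```

```bash
python3 -c "
from h import *
ims=[]
for t in('side0','side4','side5'):
    im=cv2.imread(f'pics/{t}.png')[162:222,306:406]; ims.append(cv2.resize(im,None,fx=7.8,fy=7.8,interpolation=cv2.INTER_CUBIC)[:,:780])
cv2.imwrite('pics/cmpA.png',ims[0]);cv2.imwrite('pics/cmpB.png',ims[2])"
```

```text
(no output)
```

View pics/cmpA.png

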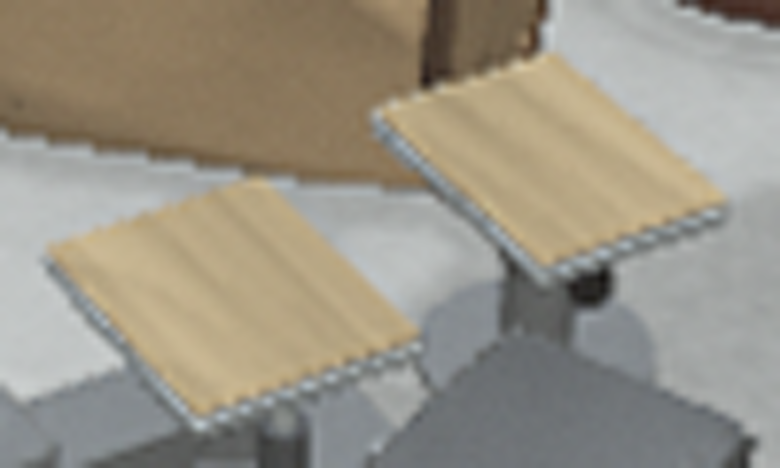

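View pics/cmpB.png

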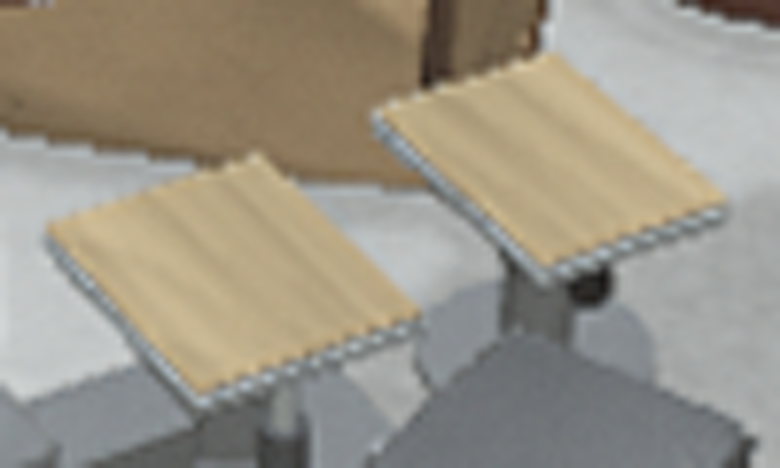

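```bash
cat > fit.py <<'E'
from h import *
from scipy.optimize import least_squares
def levels(side,top='top0',ext=None,verbose=1):
    T,it=load(top); S,is_=load(side)
    out={}
    for n,ctr,z0,lx,ly in(('jack',[.6515,.1332],.075,.09,.11),('rest',[.7775,.1431],.09,.08,.11)):
        # alternate: top -> x,y,yaw ; side -> z
        zz=z0 if ext is None else ext.get(n,z0)
        x,y,w=ctr[0],ctr[1],np.radians(7.)
        ztop=z0
        for it_ in range(6):
            P=plate_pts((x,y),w,ztop,lx,ly)
            rows=[];rhs=[]
            base=[edge(T,it,P[k],P[(k+1)%4],h=4) for k in range(4)]
            # sample-based GN: use offsets at thirds
            for k in range(4):
                A,B=P[k],P[(k+1)%4]
                for f0,f1 in((.08,.5),(.5,.92)):
                    a=A+(B-A)*f0;b=A+(B-A)*f1
                    off,sd,nn=edge(T,it,a,b,n=12,h=4,cut=.05)
                    m=(a+b)/2; J=[]
                    for d in range(3):
                        q=[x,y,w];q[d]+=1e-4
                        Q=plate_pts(q[:2],q[2],ztop,lx,ly);mm=(Q[k]+(Q[(k+1)%4]-Q[k])*(f0+f1)/2)
                        J.append(nn@(proj(T,mm)[0]-proj(T,m)[0])/1e-4)
                    rows.append(J);rhs.append(off)
            dq=np.linalg.lstsq(np.array(rows),np.array(rhs),rcond=None)[0]
            x,y,w=x+dq[0],y+dq[1],w+dq[2]
        out[n]=(x,y,w,np.std(rhs))
    return out
def sidefit(side,tops,zg):
    S,im=load(side); r={}
    for n,lx in(('jack',.09),('rest',.08)):
        x,y,w,_=tops[n]
        # free: shift along camera-right dx (calib) and z
        q=np.array([0.,zg[n]]); right=S[4][0]*[1,1,0]; right/=np.linalg.norm(right)
        for _ in range(8):
            rows=[];rhs=[]
            pts=lambda q:plate_pts((x+right[0]*q[0],y+right[1]*q[0]),w,q[1],lx,.11)
            P=pts(q)
            for k in range(4):
                A,B=P[k],P[(k+1)%4]
                off,sd,nn=edge(S,im,A,B,n=25,h=3,cut=.12)
                m=(A+B)/2;J=[]
                for d in range(2):
                    qq=q.copy();qq[d]+=1e-4;Q=pts(qq);J.append(nn@(proj(S,(Q[k]+Q[(k+1)%4])/2)[0]-proj(S,m)[0])/1e-4)
                rows.append(J);rhs.append(off)
            dq=np.linalg.lstsq(np.array(rows),np.array(rhs),rcond=None)[0]; q=q+dq
        r[n]=(q.round(5),np.array(rhs).round(2))
    return r
if __name__=="__main__":
    t=levels('side0'); 
    for k,v in t.items(): print(k,np.round(v,5),np.degrees(v[2]).round(2))
    for s,z in(('side0',.075),('side4',.083),('side5',.085)):
        for k,v in sidefit(s,t,dict(jack=z,rest=.091)).items(): print(s,k,*v)
E
python3 fit.py
```

```text
jack [0.65184 0.1337  0.12835 0.21213] 7.35
rest [0.7788  0.14307 0.1229  0.20156] 7.04
side0 jack [-0.00224  0.07225] [-0.7 -0.9 -0.6 -0.8]
side0 rest [-0.00214  0.08879] [-1.1 -1.3 -0.9 -1.3]
side4 jack [-0.00225  0.07989] [-1.  -0.9 -0.9 -0.8]
side4 rest [-0.00301  0.08855] [-1.2 -1.3 -1.2 -1.3]
side5 jack [-0.00223  0.08143] [-0.9 -1.2 -0.7 -0.7]
side5 rest [-0.00235  0.08896] [-1.1 -1.2 -1.  -1.3]
```

Side view (s5c): the crank is on the shoulder with its hub at (225,315) and knob at (172,210), and the plate has risen about 10 mm. I'll roll back the rest of the half turn and regrip.

>>> drive_tool(
  rows=[
    {"fingers": 0, "travel": [0, 0, 0], "roll": -10},
    {"fingers": 0, "travel": [0, 0, 0], "roll": -10},
    {"fingers": 0, "travel": [0, 0, 0], "roll": -10},
    {"fingers": 0, "travel": [0, 0, 0], "roll": -10},
    {"fingers": 0, "travel": [0, 0, 0], "roll": -10},
    {"fingers": 0, "travel": [0, 0, 0], "roll": -10},
    {"fingers": 0, "travel": [0, 0, 0], "roll": -10},
    {"fingers": 0, "travel": [0, 0, 0], "roll": -10},
  ],
)

```text
time: 21.55
position: [0.5375, 0.1195, 0.1922]
tcp_rot: [2.566, 1.812, 0.0]
force: [0.4, -0.3, -0.5]
grip_width: 1.004
```

>>> drive_tool(
  rows=[
    {"fingers": 0, "travel": [0, 0, 0], "roll": -10},
    {"fingers": 0, "travel": [0, 0, 0], "roll": -10},
    {"fingers": 0, "travel": [0, 0, 0], "roll": -5.6},
    {"fingers": 0, "travel": [0, 0, 0], "roll": 0},
    {"fingers": 0, "travel": [0, 0, 0], "roll": 0},
    {"fingers": 0, "travel": [0, 0, 0], "roll": 0},
    {"fingers": 0, "travel": [0, 0, 0], "roll": 0},
    {"fingers": 0, "travel": [0, 0, 0], "roll": 0},
  ],
)

```text
time: 22.55
position: [0.5373, 0.1199, 0.1916]
tcp_rot: [-2.102, -2.334, 0.0]
force: [0.0, -0.4, 0.5]
grip_width: 0.999
```

```bash
python3 -c "
from h import *
plan([.5375,.12,.1117],-83.66)
print(get_state()['joints'].round(2))"
```

```text
t 22.55 pos [0.5373 0.1199 0.1916] F [ 0.  -0.4  0.5] M [-0.06  0.05  0.03] grip 0.999 j1,j7 [-0.763  0.015] tilt [-0. -0. -1.]
jaw 5.99 hub yaw -84.01
travel cm [0.01 0.02 7.99]
roll -0.35
[-0.76  0.35  0.58  1.85 -0.22  1.01  0.01]
```

>>> drive_tool(
  rows=[
    {"fingers": 0, "travel": [0, 0, 1], "roll": 0},
    {"fingers": 0, "travel": [0, 0, 1.5], "roll": 0},
    {"fingers": 0, "travel": [0, 0, 1.5], "roll": 0},
    {"fingers": 0, "travel": [0, 0, 1.5], "roll": 0},
    {"fingers": 0, "travel": [0, 0, 1.3], "roll": 0},
    {"fingers": 0, "travel": [0, 0, 0.8], "roll": 0},
    {"fingers": 0, "travel": [0, 0, 0.3], "roll": 0},
    {"fingers": 60, "travel": [0, 0, 0], "roll": 0},
  ],
)

```text
time: 23.55
position: [0.5375, 0.1198, 0.1127]
tcp_rot: [2.102, 2.335, 0.0]
force: [-0.4, -0.1, 0.8]
grip_width: 0.921
```

>>> drive_tool(
  rows=[
    {"fingers": 100, "travel": [0, 0, 0], "roll": 0},
    {"fingers": 120, "travel": [0, 0, 0], "roll": 0},
    {"fingers": 255, "travel": [0, 0, 0], "roll": 0},
    {"fingers": 255, "travel": [0, 0, 0], "roll": 0},
    {"fingers": 255, "travel": [0, 0, 0], "roll": 0},
    {"fingers": 255, "travel": [0, 0, 0], "roll": 0},
    {"fingers": 255, "travel": [0, 0, 0], "roll": 4},
    {"fingers": 255, "travel": [0, 0, 0], "roll": 4},
  ],
)

```text
time: 24.55
position: [0.5375, 0.1199, 0.1127]
tcp_rot: [2.262, 2.18, 0.0]
force: [1.4, -0.3, -0.3]
grip_width: 0.392
```

```bash
python3 -c "
from h import *
plan([.5375,.12,.1117],-83.66)
print(get_state()['joints'].round(2))"
```

```text
t 24.55 pos [0.5375 0.1199 0.1127] F [ 1.4 -0.3 -0.3] M [-0.04  0.    0.1 ] grip 0.392 j1,j7 [-0.744 -0.041] tilt [ 2.e-04  1.e-04 -1.e+00]
jaw -2.1 hub yaw -92.1
travel cm [0.01 0.   0.1 ]
roll -8.44
[-0.74  0.45  0.57  1.92 -0.32  0.86 -0.04]
```

>>> drive_tool(
  rows=[
    {"fingers": 255, "travel": [0, 0, 0], "roll": 6},
    {"fingers": 255, "travel": [0, 0, 0], "roll": 8},
    {"fingers": 255, "travel": [0, 0, 0], "roll": 8},
    {"fingers": 255, "travel": [0, 0, 0], "roll": 8},
    {"fingers": 255, "travel": [0, 0, 0], "roll": 8},
    {"fingers": 255, "travel": [0, 0, 0], "roll": 8},
    {"fingers": 255, "travel": [0, 0, 0], "roll": 8},
    {"fingers": 255, "travel": [0, 0, 0], "roll": 8},
  ],
)

```text
time: 25.55
position: [0.5373, 0.12, 0.1127]
tcp_rot: [-3.062, -0.701, 0.0]
force: [-0.6, 0.5, -0.3]
grip_width: 0.394
```

>>> drive_tool(
  rows=[
    {"fingers": 255, "travel": [0, 0, 0], "roll": 8},
    {"fingers": 255, "travel": [0, 0, 0], "roll": 8},
    {"fingers": 255, "travel": [0, 0, 0], "roll": 8},
    {"fingers": 255, "travel": [0, 0, 0], "roll": 8},
    {"fingers": 255, "travel": [0, 0, 0], "roll": 8},
    {"fingers": 255, "travel": [0, 0, 0], "roll": 8},
    {"fingers": 255, "travel": [0, 0, 0], "roll": 6},
    {"fingers": 255, "travel": [0, 0, 0], "roll": 4},
  ],
)

```text
time: 26.55
position: [0.5373, 0.1203, 0.1127]
tcp_rot: [-3.019, 0.869, 0.0]
force: [-0.4, 0.4, 0.7]
grip_width: 0.393
```

```bash
python3 -c "
from h import *
plan([.5375,.12,.1117],-83.66)
print(get_state()['joints'].round(2))"
```

```text
t 26.55 pos [0.5373 0.1203 0.1127] F [-0.4  0.4  0.7] M [0.12 0.27 0.09] grip 0.393 j1,j7 [-1.079 -1.754] tilt [-2.e-04  4.e-04 -1.e+00]
jaw -122.11 hub yaw -212.11
travel cm [0.03 0.01 0.1 ]
roll -128.45
[-1.08  0.67  1.12  1.94 -0.72  1.01 -1.75]
```

>>> drive_tool(
  rows=[
    {"fingers": 255, "travel": [0, 0, 0], "roll": 6},
    {"fingers": 255, "travel": [0, 0, 0], "roll": 8},
    {"fingers": 255, "travel": [0, 0, 0], "roll": 8},
    {"fingers": 255, "travel": [0, 0, 0], "roll": 8},
    {"fingers": 255, "travel": [0, 0, 0], "roll": 8},
    {"fingers": 255, "travel": [0, 0, 0], "roll": 8},
    {"fingers": 255, "travel": [0, 0, 0], "roll": 6},
    {"fingers": 255, "travel": [0, 0, 0], "roll": 0},
  ],
)

```text
time: 27.55
position: [0.5375, 0.1202, 0.1127]
tcp_rot: [-2.336, 2.1, 0.0]
force: [-0.0, 2.2, 2.7]
grip_width: 0.398
```

```bash
python3 -c "
from h import *
shot('side','side6'); shot('top','top6')
plan([.5375,.12,.1117],-83.66)
print(get_state()['joints'].round(2))
import fit
t=fit.levels('side0')
for s,z in(('side0',.074),('side5',.082),('side6',.087)):
    for k,v in fit.sidefit(s,t,dict(jack=z,rest=.089)).items(): print(s,k,*v)
crop('side6',306,155,406,222,7.8,'s6c');crop('top6',290,80,370,190,6,'t6c')
"
```

```text
t 27.65 pos [0.5375 0.1203 0.1127] F [0.4 1.5 2.1] M [ 0.48  0.15 -0.01] grip 0.392 j1,j7 [-1.152 -2.492] tilt [ 1.e-04  5.e-04 -1.e+00]
jaw -173.82 hub yaw -263.82
travel cm [ 0.03 -0.    0.1 ]
roll 179.84
[-1.15  0.82  1.32  1.94 -0.9   1.14 -2.49]
side0 jack [-0.00236  0.07232] [-0.7 -0.7 -0.8 -0.7]
side0 rest [-0.00281  0.08871] [-0.7 -1.3 -1.3 -1.1]
side5 jack [-0.00225  0.08139] [-0.9 -1.2 -0.9 -0.8]
side5 rest [-0.00248  0.08856] [-1.  -1.2 -1.1 -1.4]
side6 jack [-0.00231  0.08704] [-0.9 -1.2 -1.  -1. ]
side6 rest [-0.00219  0.08849] [-1.2 -1.4 -1.  -1.3]
```

View pics/s6c.png

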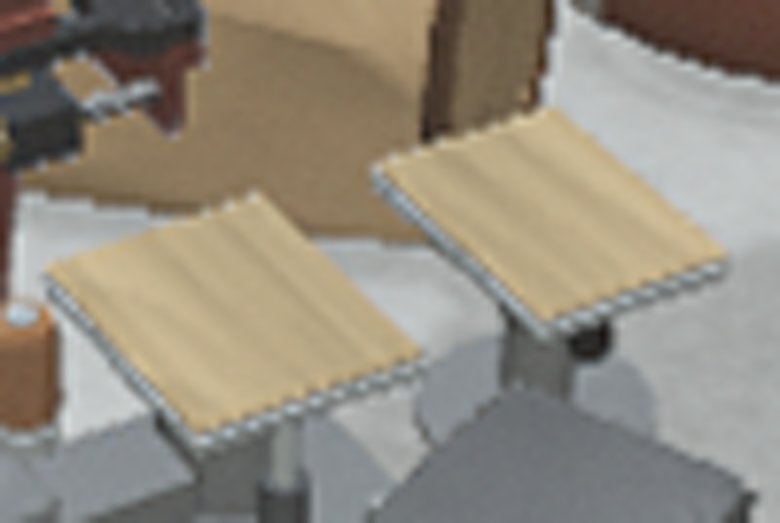

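View pics/t6c.png

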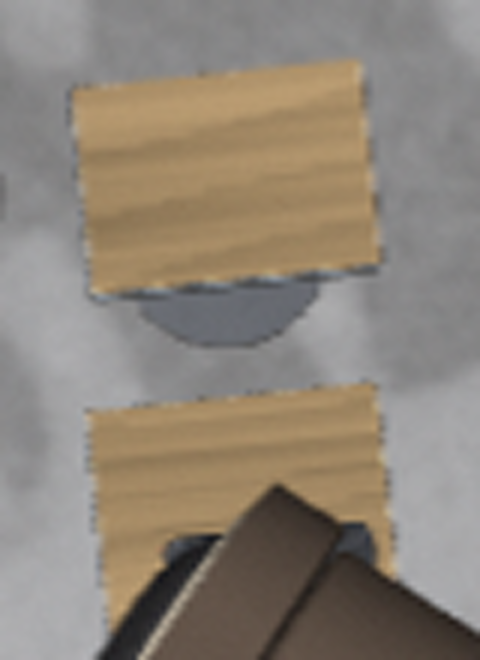

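The jack plate is now only slightly below the rest (s6c: jack plate's front corner (200,440), rest's (540,330)); the image fit gives a gap of about 1.5 mm. I'll release and touch both plates lightly with the shut fingertips to get the exact difference.

>>> drive_tool(
  rows=[
    {"fingers": 100, "travel": [0, 0, 0], "roll": 0},
    {"fingers": 0, "travel": [0, 0, 0], "roll": 0},
    {"fingers": 0, "travel": [0, 0, 0], "roll": 0},
    {"fingers": 0, "travel": [0, 0, 0], "roll": 0},
    {"fingers": 0, "travel": [0, 0, -1], "roll": 0},
    {"fingers": 0, "travel": [0, 0, -2], "roll": 0},
    {"fingers": 0, "travel": [0, 0, -2], "roll": 0},
    {"fingers": 0, "travel": [0, 0, -2], "roll": 0},
  ],
)

```text
time: 28.65
position: [0.5377, 0.1196, 0.1847]
tcp_rot: [-2.334, 2.102, -0.001]
force: [-0.3, 0.3, -0.8]
grip_width: 1.003
```

```bash
python3 -c "
from h import *
plan([.66,.131,.185])
print(get_state()['joints'].round(2))"
```

```text
t 28.65 pos [0.5377 0.1196 0.1847] F [-0.3  0.3 -0.8] M [0.15 0.1  0.04] grip 1.003 j1,j7 [-1.2   -2.589] tilt [ 1.1e-03  1.0e-04 -1.0e+00]
jaw -174.0 hub yaw -264.0
travel cm [  0.14 -12.29  -0.02]
[-1.2   0.72  1.39  1.88 -0.76  1.23 -2.59]
```

>>> drive_tool(
  rows=[
    {"fingers": 0, "travel": [0, 0, -0.5], "roll": -6},
    {"fingers": 100, "travel": [0, 0, 0], "roll": -10},
    {"fingers": 255, "travel": [0, 0, 0], "roll": -10},
    {"fingers": 255, "travel": [0, 0, 0], "roll": -10},
    {"fingers": 255, "travel": [0, 0, 0], "roll": -10},
    {"fingers": 255, "travel": [0, 0, 0], "roll": -10},
    {"fingers": 255, "travel": [0, 0, 0], "roll": -10},
    {"fingers": 255, "travel": [0, 0, 0], "roll": -10},
  ],
)

```text
time: 29.65
position: [0.5379, 0.1193, 0.1892]
tcp_rot: [-3.134, 0.211, -0.003]
force: [-0.8, 0.0, -0.1]
grip_width: 0.243
```

>>> drive_tool(
  rows=[
    {"fingers": 255, "travel": [0, 0, 0], "roll": -10},
    {"fingers": 255, "travel": [0, 0, 0], "roll": -10},
    {"fingers": 255, "travel": [0, 0, 0], "roll": -10},
    {"fingers": 255, "travel": [0, 0, 0], "roll": -10},
    {"fingers": 255, "travel": [0, 0, 0], "roll": -10},
    {"fingers": 255, "travel": [0, 0, 0], "roll": -10},
    {"fingers": 255, "travel": [0, 0, 0], "roll": -10},
    {"fingers": 255, "travel": [0, 0, 0], "roll": -10},
  ],
)

```text
time: 30.65
position: [0.538, 0.119, 0.1892]
tcp_rot: [2.536, 1.852, 0.002]
force: [0.6, -0.2, 0.2]
grip_width: 0.003
```

```bash
python3 -c "
from h import *
plan([.66,.131,.097],-83.8)
print(get_state()['joints'].round(2))"
```

```text
t 30.65 pos [0.538  0.119  0.1892] F [ 0.6 -0.2  0.2] M [-0.08  0.03 -0.06] grip 0.003 j1,j7 [-0.846 -0.343] tilt [ 2.e-03 -2.e-04 -1.e+00]
jaw -17.72 hub yaw -107.72
travel cm [ 4.85 11.24  9.24]
roll -23.92
[-0.85  0.37  0.7   1.85 -0.28  1.02 -0.34]
```

>>> drive_tool(
  rows=[
    {"fingers": 255, "travel": [0.5, 1.2, 0], "roll": 0},
    {"fingers": 255, "travel": [0.9, 2, 0], "roll": 0},
    {"fingers": 255, "travel": [0.9, 2, 0], "roll": 0},
    {"fingers": 255, "travel": [0.9, 2, 0], "roll": 0},
    {"fingers": 255, "travel": [0.9, 2, 0], "roll": 0},
    {"fingers": 255, "travel": [0.75, 2.04, 1], "roll": 0},
    {"fingers": 255, "travel": [0, 0, 2], "roll": -10},
    {"fingers": 255, "travel": [0, 0, 2], "roll": -10},
  ],
)

```text
time: 31.65
position: [0.6606, 0.1308, 0.1374]
tcp_rot: [2.18, 2.26, -0.0]
force: [0.1, -0.4, 0.0]
grip_width: 0.002
```

```bash
python3 -c "
from h import *
plan([.66,.131,.096],-83.8)"
```

```text
t 31.65 pos [0.6606 0.1308 0.1374] F [ 0.1 -0.4  0. ] M [-0.1   0.04 -0.02] grip 0.002 j1,j7 [-0.625  0.054] tilt [ 0.0012 -0.0012 -1.    ]
jaw 2.06 hub yaw -87.94
travel cm [ 0.03 -0.06  4.14]
roll -4.14
```

>>> drive_tool(
  rows=[
    {"fingers": 255, "travel": [0, 0, 1], "roll": -4.1},
    {"fingers": 255, "travel": [0, 0, 1.3], "roll": 0},
    {"fingers": 255, "travel": [0, 0, 1], "roll": 0},
    {"fingers": 255, "travel": [0, 0, 0.5], "roll": 0},
    {"fingers": 255, "travel": [0, 0, 0.1], "roll": 0},
    {"fingers": 255, "travel": [0, 0, 0.1], "roll": 0},
    {"fingers": 255, "travel": [0, 0, 0], "roll": 0},
    {"fingers": 255, "travel": [0, 0, 0], "roll": 0},
  ],
)

```text
time: 32.65
position: [0.6594, 0.1312, 0.098]
tcp_rot: [2.1, 2.336, 0.001]
force: [0.0, 0.1, 0.5]
grip_width: 0.006
```

>>> drive_tool(
  rows=[
    {"fingers": 255, "travel": [0, 0, 0.05], "roll": 0},
    {"fingers": 255, "travel": [0, 0, 0.05], "roll": 0},
    {"fingers": 255, "travel": [0, 0, 0.05], "roll": 0},
    {"fingers": 255, "travel": [0, 0, 0.05], "roll": 0},
    {"fingers": 255, "travel": [0, 0, 0.05], "roll": 0},
    {"fingers": 255, "travel": [0, 0, 0.05], "roll": 0},
    {"fingers": 255, "travel": [0, 0, 0], "roll": 0},
    {"fingers": 255, "travel": [0, 0, 0], "roll": 0},
  ],
)

```text
time: 33.65
position: [0.6592, 0.1313, 0.0947]
tcp_rot: [-2.1, -2.337, -0.0]
force: [0.1, 0.2, -0.2]
grip_width: 0.009
```

>>> drive_tool(
  rows=[
    {"fingers": 255, "travel": [0, 0, 0.05], "roll": 0},
    {"fingers": 255, "travel": [0, 0, 0.05], "roll": 0},
    {"fingers": 255, "travel": [0, 0, 0.05], "roll": 0},
    {"fingers": 255, "travel": [0, 0, 0.05], "roll": 0},
    {"fingers": 255, "travel": [0, 0, 0.05], "roll": 0},
    {"fingers": 255, "travel": [0, 0, 0.05], "roll": 0},
    {"fingers": 255, "travel": [0, 0, 0], "roll": 0},
    {"fingers": 255, "travel": [0, 0, 0], "roll": 0},
  ],
)

```text
time: 34.65
position: [0.6593, 0.1313, 0.0922]
tcp_rot: [-2.1, -2.337, -0.001]
force: [-2.6, 0.0, 5.0]
grip_width: 0.006
```

```bash
python3 -c "
from h import *
plan([.76,.137,.105],-83.8)"
```

```text
t 34.65 pos [0.6593 0.1313 0.0922] F [-2.6  0.   5. ] M [-0.09  0.55 -0.01] grip 0.006 j1,j7 [-0.599  0.136] tilt [ 2.e-04  4.e-04 -1.e+00]
jaw 6.11 hub yaw -83.89
travel cm [-0.5  10.08 -1.27]
roll -0.09
```

>>> drive_tool(
  rows=[
    {"fingers": 255, "travel": [0, 0, -0.5], "roll": 0},
    {"fingers": 255, "travel": [0, 0, -0.9], "roll": 0},
    {"fingers": 255, "travel": [-0.1, 2, 0], "roll": 0},
    {"fingers": 255, "travel": [-0.1, 2.5, 0], "roll": 0},
    {"fingers": 255, "travel": [-0.2, 2.5, 0], "roll": 0},
    {"fingers": 255, "travel": [-0.1, 2, 0], "roll": 0},
    {"fingers": 255, "travel": [0, 1.1, 0.2], "roll": 0},
    {"fingers": 255, "travel": [0, 0, 0.2], "roll": 0},
  ],
)

```text
time: 35.65
position: [0.7603, 0.1369, 0.1013]
tcp_rot: [2.1, 2.337, -0.0]
force: [-0.7, -0.3, 0.9]
grip_width: 0.008
```

>>> drive_tool(
  rows=[
    {"fingers": 255, "travel": [0, 0, 0.2], "roll": 0},
    {"fingers": 255, "travel": [0, 0, 0.1], "roll": 0},
    {"fingers": 255, "travel": [0, 0, 0.05], "roll": 0},
    {"fingers": 255, "travel": [0, 0, 0.05], "roll": 0},
    {"fingers": 255, "travel": [0, 0, 0.05], "roll": 0},
    {"fingers": 255, "travel": [0, 0, 0.05], "roll": 0},
    {"fingers": 255, "travel": [0, 0, 0], "roll": 0},
    {"fingers": 255, "travel": [0, 0, 0], "roll": 0},
  ],
)

```text
time: 36.65
position: [0.7602, 0.137, 0.0966]
tcp_rot: [2.1, 2.337, -0.0]
force: [-0.7, -1.2, -0.5]
grip_width: 0.004
```

```bash
python3 -c "
from h import *
plan([.76,.137,.105],-83.8)"
```

```text
t 36.65 pos [0.7602 0.137  0.0966] F [-0.7 -1.2 -0.5] M [-0.05  0.09  0.01] grip 0.004 j1,j7 [-0.513  0.132] tilt [-0. -0. -1.]
jaw 6.11 hub yaw -83.89
travel cm [ 0.   -0.02 -0.84]
roll -0.09
```

>>> drive_tool(
  rows=[
    {"fingers": 255, "travel": [0, 0, 0.05], "roll": 0},
    {"fingers": 255, "travel": [0, 0, 0.05], "roll": 0},
    {"fingers": 255, "travel": [0, 0, 0.05], "roll": 0},
    {"fingers": 255, "travel": [0, 0, 0.05], "roll": 0},
    {"fingers": 255, "travel": [0, 0, 0.04], "roll": 0},
    {"fingers": 255, "travel": [0, 0, 0], "roll": 0},
    {"fingers": 255, "travel": [0, 0, 0], "roll": 0},
    {"fingers": 255, "travel": [0, 0, 0], "roll": 0},
  ],
)

```text
time: 37.65
position: [0.7602, 0.137, 0.0944]
tcp_rot: [-2.1, -2.337, -0.0]
force: [-0.2, 0.5, 2.2]
grip_width: 0.004
```

```bash
python3 -c "
from h import *
plan([.76,.137,.105],-83.8)"
```

```text
t 37.65 pos [0.7602 0.137  0.0944] F [-0.2  0.5  2.2] M [-0.01  0.24 -0.01] grip 0.004 j1,j7 [-0.513  0.132] tilt [ 0.e+00  1.e-04 -1.e+00]
jaw 6.11 hub yaw -83.89
travel cm [ 0.   -0.02 -1.06]
roll -0.09
```

The touches read 0.0922 on the jack plate and 0.0944 on the rest, a gap of about 2.1 mm, or about 63° more. Going back to regrip the hub.

>>> drive_tool(
  rows=[
    {"fingers": 255, "travel": [0, 0, -1], "roll": 0},
    {"fingers": 255, "travel": [0, 0, -2], "roll": 0},
    {"fingers": 255, "travel": [0, 0, -2.5], "roll": 0},
    {"fingers": 255, "travel": [0, 0, -2.5], "roll": 0},
    {"fingers": 255, "travel": [0, 0, -1.7], "roll": 0},
    {"fingers": 255, "travel": [0, -2, 0], "roll": 0},
    {"fingers": 255, "travel": [0, -3, 0], "roll": 0},
    {"fingers": 255, "travel": [0, -3, 0], "roll": 0},
  ],
)

```text
time: 38.65
position: [0.6798, 0.1283, 0.1918]
tcp_rot: [2.1, 2.337, 0.001]
force: [-0.3, 0.4, 0.7]
grip_width: 0.001
```

```bash
python3 -c "
from h import *
plan([.5375,.120,.19],-83.8)"
```

```text
t 38.65 pos [0.6798 0.1283 0.1918] F [-0.3  0.4  0.7] M [-0.05  0.05 -0.01] grip 0.001 j1,j7 [-0.601  0.102] tilt [ 3.e-04  2.e-04 -1.e+00]
jaw 6.11 hub yaw -83.89
travel cm [  0.69 -14.24   0.17]
roll -0.09
```

>>> drive_tool(
  rows=[
    {"fingers": 0, "travel": [0.1, -2.5, 0], "roll": 0},
    {"fingers": 0, "travel": [0.1, -2.5, 0], "roll": 0},
    {"fingers": 0, "travel": [0.1, -2.5, 0], "roll": 0},
    {"fingers": 0, "travel": [0.1, -2.5, 0], "roll": 0},
    {"fingers": 0, "travel": [0.1, -2, 0], "roll": 0},
    {"fingers": 0, "travel": [0.1, -1.5, 0], "roll": 0},
    {"fingers": 0, "travel": [0.1, -0.7, 0], "roll": 0},
    {"fingers": 0, "travel": [0, 0, 0], "roll": 0},
  ],
)

```text
time: 39.65
position: [0.5388, 0.1206, 0.1916]
tcp_rot: [2.099, 2.337, 0.001]
force: [0.9, -0.3, -0.3]
grip_width: 0.878
```

```bash
python3 -c "
from h import *
shot('side','side7'); crop('side7',240,120,420,240,4,'s7c')
plan([.5375,.120,.1127],-83.8)"
```

```text
t 39.7 pos [0.5392 0.1205 0.1915] F [ 0.8 -0.8 -0.4] M [-0.07  0.05  0.02] grip 0.926 j1,j7 [-0.757  0.015] tilt [ 7.e-04  2.e-04 -1.e+00]
jaw 6.13 hub yaw -83.87
travel cm [-0.04 -0.18  7.88]
roll -0.07
```

View pics/s7c.png

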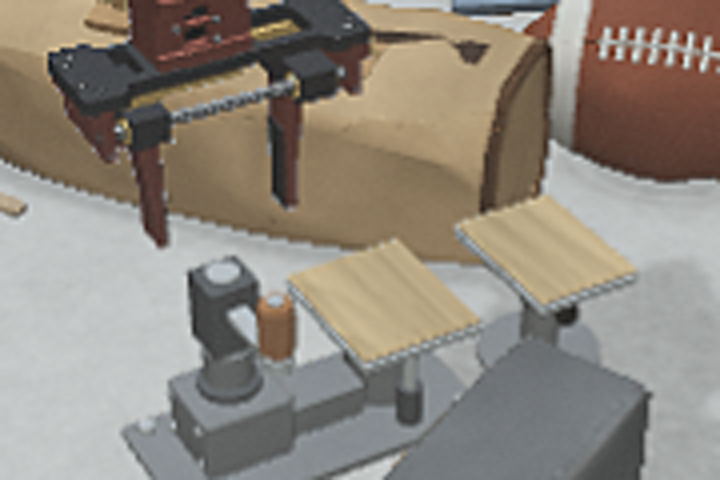

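The crank is seated on the shoulder with its hub at (225,305) and knob at (275,330), and the open fingers are above it. Going down to grip.

>>> drive_tool(
  rows=[
    {"fingers": 0, "travel": [0, -0.15, 1], "roll": 0},
    {"fingers": 0, "travel": [0, 0, 1.5], "roll": 0},
    {"fingers": 0, "travel": [0, 0, 1.5], "roll": 0},
    {"fingers": 0, "travel": [0, 0, 1.5], "roll": 0},
    {"fingers": 0, "travel": [0, 0, 1.3], "roll": 0},
    {"fingers": 0, "travel": [0, 0, 0.8], "roll": 0},
    {"fingers": 0, "travel": [0, 0, 0.3], "roll": 0},
    {"fingers": 60, "travel": [0, 0, 0], "roll": 0},
  ],
)

```text
time: 40.7
position: [0.5373, 0.1202, 0.1123]
tcp_rot: [2.1, 2.337, 0.0]
force: [-0.6, -0.3, -0.1]
grip_width: 0.92
```

>>> drive_tool(
  rows=[
    {"fingers": 100, "travel": [0, 0, 0], "roll": 0},
    {"fingers": 120, "travel": [0, 0, 0], "roll": 0},
    {"fingers": 255, "travel": [0, 0, 0], "roll": 0},
    {"fingers": 255, "travel": [0, 0, 0], "roll": 0},
    {"fingers": 255, "travel": [0, 0, 0], "roll": 0},
    {"fingers": 255, "travel": [0, 0, 0], "roll": 0},
    {"fingers": 255, "travel": [0, 0, 0], "roll": 4},
    {"fingers": 255, "travel": [0, 0, 0], "roll": 4},
  ],
)

```text
time: 41.7
position: [0.5375, 0.1203, 0.1123]
tcp_rot: [2.26, 2.182, 0.001]
force: [-0.2, 0.5, -0.1]
grip_width: 0.394
```

```bash
python3 -c "
from h import *
plan([.5375,.12,.1117],-146.8)"
```

```text
t 41.7 pos [0.5375 0.1203 0.1123] F [-0.2  0.5 -0.1] M [-0.   -0.17  0.08] grip 0.394 j1,j7 [-0.74  -0.043] tilt [ 5.e-04  1.e-04 -1.e+00]
jaw -2.01 hub yaw -92.01
travel cm [-0.03  0.01  0.06]
roll 54.79
```

Torque reads 0.08 N·m, so the flats are in contact. 55° to go.

>>> drive_tool(
  rows=[
    {"fingers": 255, "travel": [0, 0, 0], "roll": 6},
    {"fingers": 255, "travel": [0, 0, 0], "roll": 8},
    {"fingers": 255, "travel": [0, 0, 0], "roll": 8},
    {"fingers": 255, "travel": [0, 0, 0], "roll": 8},
    {"fingers": 255, "travel": [0, 0, 0], "roll": 8},
    {"fingers": 255, "travel": [0, 0, 0], "roll": 8},
    {"fingers": 255, "travel": [0, 0, 0], "roll": 6},
    {"fingers": 255, "travel": [0, 0, 0], "roll": 3},
  ],
)

```text
time: 42.7
position: [0.5376, 0.1202, 0.1123]
tcp_rot: [3.012, 0.892, 0.001]
force: [0.3, 0.1, 0.4]
grip_width: 0.391
```

```bash
python3 -c "
from h import *
shot('side','side8')
plan([.5375,.12,.1117],-146.8)
import fit
t=fit.levels('side0')
for s,z in(('side6',.087),('side7',.087),('side8',.089)):
    for k,v in fit.sidefit(s,t,dict(jack=z,rest=.089)).items(): print(s,k,*v)
crop('side8',306,155,406,222,7.8,'s8c')
"
```

```text
t 42.75 pos [0.5376 0.1202 0.1123] F [ 0.7 -0.3  1. ] M [-0.07 -0.11  0.05] grip 0.395 j1,j7 [-0.913 -0.844] tilt [ 7.e-04 -2.e-04 -1.e+00]
jaw -57.11 hub yaw -147.11
travel cm [-0.02  0.02  0.06]
roll -0.31
side6 jack [-0.00231  0.08704] [-0.9 -1.2 -1.  -1. ]
side6 rest [-0.00219  0.08849] [-1.2 -1.4 -1.  -1.3]
side7 jack [-0.00258  0.08714] [-1.  -1.1 -1.  -1. ]
side7 rest [-0.00262  0.08849] [-1.  -1.5 -1.2 -1.2]
side8 jack [-0.00202  0.08936] [-1.  -1.  -1.  -1.2]
side8 rest [-0.00282  0.08865] [-1.3 -1.3 -1.1 -1.3]
```

View pics/s8c.png

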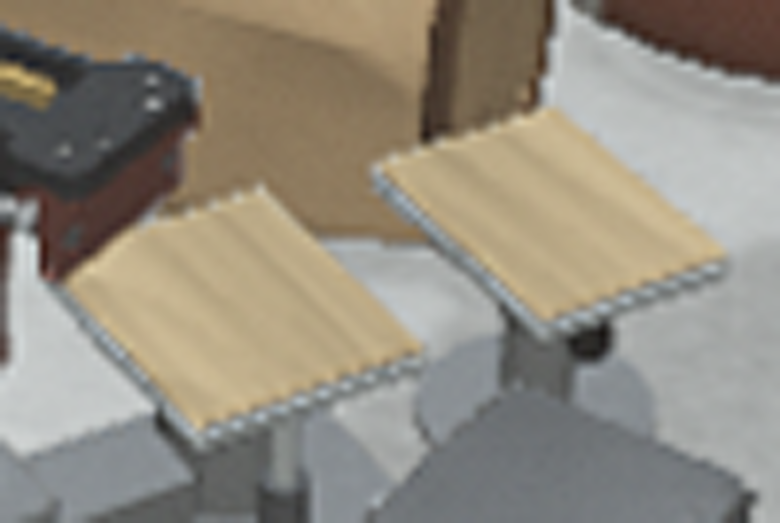

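>>> drive_tool(
  rows=[
    {"fingers": 100, "travel": [0, 0, 0], "roll": 0},
    {"fingers": 0, "travel": [0, 0, 0], "roll": 0},
    {"fingers": 0, "travel": [0, 0, 0], "roll": 0},
    {"fingers": 0, "travel": [0, 0, 0], "roll": 0},
    {"fingers": 0, "travel": [0, 0, -1], "roll": 0},
    {"fingers": 0, "travel": [0, 0, -2.5], "roll": 0},
    {"fingers": 0, "travel": [0, 0, -2.5], "roll": 0},
    {"fingers": 100, "travel": [0, 0, -1.8], "roll": 0},
  ],
)

```text
time: 43.75
position: [0.5376, 0.1201, 0.1919]
tcp_rot: [-3.011, -0.895, -0.002]
force: [0.6, -0.6, 0.2]
grip_width: 0.921
```

```bash
python3 -c "
from h import *
plan([.6595,.1313,.1])"
```

```text
t 43.75 pos [0.5376 0.1201 0.1919] F [ 0.6 -0.6  0.2] M [-0.01  0.08 -0.04] grip 0.921 j1,j7 [-0.986 -0.924] tilt [ 1.1e-03  5.0e-04 -1.0e+00]
jaw -56.89 hub yaw -146.89
travel cm [10.81  5.72  9.2 ]
```

>>> drive_tool(
  rows=[
    {"fingers": 255, "travel": [1.4, 0.7, 0], "roll": 0},
    {"fingers": 255, "travel": [2.3, 1.2, 0], "roll": 0},
    {"fingers": 255, "travel": [2.5, 1.3, 0], "roll": 0},
    {"fingers": 255, "travel": [2.3, 1.2, 0], "roll": 0},
    {"fingers": 255, "travel": [1.6, 0.9, 0], "roll": 0},
    {"fingers": 255, "travel": [0.7, 0.4, 1.5], "roll": 0},
    {"fingers": 255, "travel": [0, 0, 2.5], "roll": 0},
    {"fingers": 255, "travel": [0, 0, 2], "roll": 0},
  ],
)

```text
time: 44.75
position: [0.658, 0.1313, 0.1276]
tcp_rot: [-3.011, -0.895, 0.004]
force: [-0.6, 0.2, 1.1]
grip_width: 0.02
```

```bash
python3 -c "
from h import *
shot('side','side9')
plan([.6595,.1313,.0965])
import fit
t=fit.levels('side0')
for s,z in(('side9',.089),):
    for k,v in fit.sidefit(s,t,dict(jack=z,rest=.089)).items(): print(s,k,*v)
"
```

```text
t 44.8 pos [0.6566 0.1314 0.1252] F [-1.1  0.3 -1.8] M [0.01 0.19 0.03] grip 0.005 j1,j7 [-0.766 -0.825] tilt [-0.0053 -0.0012 -1.    ]
jaw -56.88 hub yaw -146.88
travel cm [0.25 0.17 2.87]
side9 jack [-0.00185  0.0891 ] [-1.  -1.5 -0.9 -1. ]
side9 rest [-0.00243  0.08854] [-1.  -1.6 -1.1 -1.2]
```

>>> drive_tool(
  rows=[
    {"fingers": 255, "travel": [0.15, 0.1, 0], "roll": 0},
    {"fingers": 255, "travel": [0, 0, 1], "roll": 0},
    {"fingers": 255, "travel": [0, 0, 0.7], "roll": 0},
    {"fingers": 255, "travel": [0, 0, 0.3], "roll": 0},
    {"fingers": 255, "travel": [0, 0, 0], "roll": 0},
    {"fingers": 255, "travel": [0, 0, 0], "roll": 0},
    {"fingers": 255, "travel": [0, 0, 0], "roll": 0},
    {"fingers": 255, "travel": [0, 0, 0], "roll": 0},
  ],
)

```text
time: 45.8
position: [0.6607, 0.1314, 0.1104]
tcp_rot: [-3.011, -0.895, -0.0]
force: [-0.4, -0.1, 0.8]
grip_width: 0.005
```

>>> drive_tool(
  rows=[
    {"fingers": 255, "travel": [0, 0, 0.6], "roll": 0},
    {"fingers": 255, "travel": [0, 0, 0.4], "roll": 0},
    {"fingers": 255, "travel": [0, 0, 0.2], "roll": 0},
    {"fingers": 255, "travel": [0, 0, 0.1], "roll": 0},
    {"fingers": 255, "travel": [0, 0, 0.1], "roll": 0},
    {"fingers": 255, "travel": [0, 0, 0.07], "roll": 0},
    {"fingers": 255, "travel": [0, 0, 0.05], "roll": 0},
    {"fingers": 255, "travel": [0, 0, 0], "roll": 0},
  ],
)

```text
time: 46.8
position: [0.6606, 0.1314, 0.095]
tcp_rot: [-3.011, -0.895, -0.0]
force: [0.2, -0.3, -0.5]
grip_width: 0.004
```

>>> drive_tool(
  rows=[
    {"fingers": 255, "travel": [0, 0, 0.05], "roll": 0},
    {"fingers": 255, "travel": [0, 0, 0.04], "roll": 0},
    {"fingers": 255, "travel": [0, 0, 0.03], "roll": 0},
    {"fingers": 255, "travel": [0, 0, 0], "roll": 0},
    {"fingers": 255, "travel": [0, 0, 0], "roll": 0},
    {"fingers": 255, "travel": [0, 0, 0], "roll": 0},
    {"fingers": 255, "travel": [0, 0, 0], "roll": 0},
    {"fingers": 255, "travel": [0, 0, 0], "roll": 0},
  ],
)

```text
time: 47.8
position: [0.6606, 0.1315, 0.0943]
tcp_rot: [-3.011, -0.895, -0.0]
force: [-1.6, -0.3, 4.8]
grip_width: 0.003
```

```bash
python3 -c "
from h import *
plan([.6595,.1313,.0965])"
```

```text
t 47.8 pos [0.6606 0.1315 0.0943] F [-1.6 -0.3  4.8] M [-0.02  0.63 -0.03] grip 0.003 j1,j7 [-0.749 -0.804] tilt [ 1.e-04  4.e-04 -1.e+00]
jaw -56.89 hub yaw -146.89
travel cm [-0.1  -0.05 -0.22]
```

The jack plate now stops the fingertips at 0.0943, against 0.0944 on the rest, so they are level. Retreating for a final look.

>>> drive_tool(
  rows=[
    {"fingers": 255, "travel": [0, 0, -0.5], "roll": 0},
    {"fingers": 255, "travel": [0, 0, -1.5], "roll": 0},
    {"fingers": 255, "travel": [0, 0, -2.5], "roll": 0},
    {"fingers": 255, "travel": [0, 0, -3], "roll": 0},
    {"fingers": 255, "travel": [0, 0, -3], "roll": 0},
    {"fingers": 255, "travel": [0, 0, -2], "roll": 0},
    {"fingers": 255, "travel": [0, 0, -0.5], "roll": 0},
    {"fingers": 255, "travel": [0, 0, 0], "roll": 0},
  ],
)

```text
time: 48.8
position: [0.6604, 0.1316, 0.2234]
tcp_rot: [-3.011, -0.895, 0.001]
force: [-0.1, -0.8, -0.1]
grip_width: 0.005
```

```bash
python3 -c "
from h import *
shot('side','side10'); crop('side10',225,140,415,260,4,'s10c')
plan(None)"
```

```text
t 48.85 pos [0.6602 0.1315 0.2229] F [-0.4  0.4  1. ] M [-0.02  0.18  0.  ] grip 0.005 j1,j7 [-0.794 -0.88 ] tilt [-1.2e-03 -2.0e-04 -1.0e+00]
jaw -56.88 hub yaw -146.88
```

View pics/s10c.png

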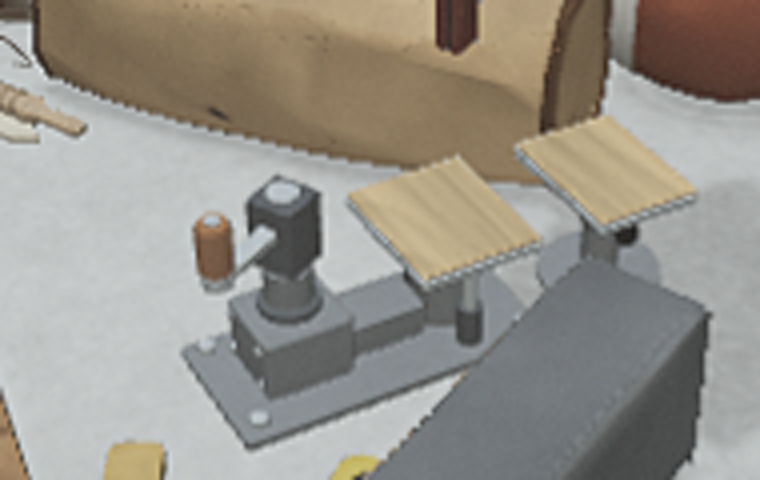

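```bash
python3 -c "
from h import *
import fit
S,_=load('side10'); z=np.array([0,0,1.]);c=np.array([.5375,.12,0]);a=np.radians(-147);x=np.array([np.cos(a),np.sin(a),0]);y=np.array([-x[1],x[0],0])
f=lambda X:((proj(S,X)[0]+.5-[225,140])*4).round(0)
print('cap',f(c+.15*z),'knob top',f(c+.07*x+.174*z))
for i in(-1,1):
  for j in(-1,1): print(f(c+.017*(i*x+j*y)+.15*z),f(c+.017*(i*x+j*y)+.1*z))
t=fit.levels('side0')
for k,v in fit.sidefit('side10',t,dict(jack=.089,rest=.089)).items(): print(k,*v)
i0=cv2.imread('pics/side0.png').astype(int);i1=cv2.imread('pics/side10.png').astype(int)
d=abs(i0-i1).max(2)
for n,(x0,y0,x1,y1) in dict(rest=(365,168,402,194),spool=(262,260,292,308),wax=(246,246,270,270),meas=(302,250,322,275)).items(): print(n,(d[y0:y1,x0:x1]>40).sum())
"
```

```text
cap [283. 196.] knob top [208. 219.]
[279. 174.] [283. 237.]
[321. 191.] [324. 255.]
[245. 200.] [250. 263.]
[288. 218.] [292. 282.]
jack [-0.00174  0.08906] [-1.1 -1.4 -1.  -1.1]
rest [-0.00256  0.08887] [-1.2 -1.1 -1.1 -1.3]
rest 0
spool 0
wax 0
meas 0
```

The final picture fits a seated crank: knob top predicted at (208,219) and seen at (212,219). The image fit puts the plates 0.2 mm apart, and nothing else has moved. Handing in.

```bash
python3 -c "
from workcell import job_done
print(job_done())"
```

```text
the job is handed in; nothing more can be done
None
```

The jack's plate is level with the work rest's plate, and the crank is sitting fully down on the shaft. I handed the job in at about 49 s.

- **Fitting and winding:** I gripped the crank by its hub, set it onto the shaft's flats with no sign of contact on the way down, and wound it clockwise in three strokes. By the crank's angle the plate rose about 18 mm. Side forces while winding stayed around 3 N, and the winding torque was about 0.1 N·m.
- **Level:** Touching the plates lightly with the shut fingertips (2 to 5 N), the jack's plate stopped them at 94.3 mm and the rest's at 94.4 mm. The final picture agreed to about 0.2 mm.
- **Crank and surroundings:** The crank's position in the last picture matches the seated one to within about 1.5 pixels. The image areas around the rest, spool, wax and measure were unchanged.

**Disagreement:** Before the last stroke the pictures showed a gap of about 1.5 mm, while touch showed 2.2 mm. I wound about 2.1 mm, close to the touch reading, and the final touch on the jack's plate confirmed it. I touched the rest's plate only once, before that stroke.

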